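# Load the ultrasonic cleaner for beaker work

## Robot

A 6-joint arm with a two-finger parallel gripper is mounted at the origin on the work surface. World frame = base frame: x ahead of the robot, y to its left, z up, the work surface at z = 0. Lengths are in m, angles in rad, forces in N, time in s.
With the tool pointing down it reaches from about 0.225 to 0.875 m from the base axis. Payload 3.4 kg.
Tool frame: the origin (TCP) lies at the very end of the fingers, on their centre line; the grasp point (between the pads) lies 19 mm behind it; z points along the fingers, y is the line along which they close (so a half turn about z gives the same grasp; the last joint's range is limited). The gripper opens to 85 mm and grips with 20 to 120 N. Pads are 22 mm wide; open, the fingers measure 114 mm over their backs; the gripper's body (76 mm by 85 mm) begins 54 mm behind the grasp point. The pads swing forward as they close: fully open they stand 13 mm farther back than shut.
Start: joints at [-1.408, 0.276, 1.505, -0, 1.361, -0.121], TCP at [0.161, -0.552, 0.231] pointing down, gripper open.
Joint ranges: [-2.89, 2.89], [-0.75, 2.08], [0.22, 2.7], [-1.18, 4.32], [0.11, 2.71], [-2.7, 2.7]. Speed limits (rad/s): [2.57, 2.57, 3.14, 3.14, 3.14, 3.14].

## Interface

Orientations are given as a unit quaternion [w, x, y, z].
In Python, from rig import manip, eyes gives the robot as it stands.
- The arm moves only by the tool servo_tool, never from a script. Its argument "series" is text: rows parted by semicolons, each of 7 numbers parted by spaces: the shift along the tool's x, y, z in m, then the turn, a rotation vector about the tool's x, y, z in degrees, then the closure, from 0 (fully open) to 1 (shut). In form: dx dy dz ax ay az fingers; .... A call has 1 to 5 rows; each row is the pose to reach, as a shift and turn from the pose commanded when the call began, along the tool's axes at that moment; what a row does not reach only later rows make up. A row lasts 1/10 s, in which the tool goes at most 50 mm and 8.59 degrees, less where a joint would pass 70% of its speed; a pose out of reach is approached as far as the arm can. A call with a gripper value outside its range is refused whole. The fingers move at their own pace and stop on an object; "squeeze" is the grip in N (left out, the last holds). Time passes only in rows, so rows that repeat a pose let the fingers close. It gives the time, the measured TCP pose, the force, the opening and the grip force at its end, in the units of the state.
- manip.get_state(): the state, without advancing time (a new reading comes with each control period).
- eyes.get_image(name): name is "scene" or "top" or "wrist"; returns the picture (420x560x3 uint8, red, green, blue); there is no depth.
- eyes.camera_info(name): a dict with "fx", "fy", "cx", "cy" (pixels), "eye" and "orientation" of the camera in the world. Camera axes: x right, y down, z forward; pixel columns grow to the right and rows downward; lengths in m; the calibration is good to about 2 mm. A picture is of the moment at which its call begins: read the wrist's pose just before it. camera_info takes no time and is no camera call; for the wrist camera it gives the pose at the moment of the call.
- manip.sign_off(): hands the job in; it is judged then, once.
The state is a dict: "clock": time; "qpos": joint angles; "qd": joint speeds; "effort": joint torques, N m; "position": TCP position; "ee_rot": TCP orientation; "contact_force": force on the tool from outside, world axes, zero at the start; "moment": the same for the moment, N m; "width": finger opening in m; "gripper_force": force on a finger pad.
Only numpy, scipy, OpenCV 4.12 (cv2) and the standard library are available. Lean on these libraries where they do the work, as an engineer would, in place of code of your own. Each camera call takes 0.05 s, during which the arm holds its last target. There are 200 camera calls.

## Task

Get the ultrasonic cleaner ready for beaker work: lift the wire basket out of the tank and hang it by its handle loop on the draining hook, then seat the beaker cover on the tank, its skirt down in the mouth. Put each sieve of jewellery into a beaker of its own on the bench, and only then hang the loaded beaker in a hole of the cover, resting on its rubber ring; a spare beaker stays on the bench, never in the cover empty. When every sieve is in, turn the timer knob clockwise as far as it goes; leave the other things on the bench where they are.

Things in the scene. Friction and masses are not known exactly. Their poses are not given: they have to be found in the camera images.
- basket: wire basket, 120 x 134 x 48 mm, 0.2-0.4 kg, at first on the tank's floor. Origin under the middle of its floor. Bail handle in its y-z plane: two 6 mm wires rise from its +y and -y sides, lean in to y = +-20 mm at 95 mm height, then straight up to a cross wire at 150 mm: a narrow loop, 46 mm wide outside, 34 mm inside, to be pinched from above across its upright wires
- basket_loop (a point): middle of the underside of the loop's cross wire, 147 mm above the basket's origin
- hook_stand: fixed draining stand, hook of 8 mm bar. Origin on the bench under the hook's seat; the open end points to -x, the post (18 mm thick, 297 mm high, round 110 mm foot) stands 105 mm away at +x. The hook is a V in the x-z plane: it rises from the seat to its tip (top 276 mm high, 30 mm out at -x) and to its arm (top 274 mm, from 45 mm at +x)
- hook_seat (a point): top of the hook's bar at its lowest point, 250 mm above the bench, where the loop's cross wire comes to rest
- cleaner: fixed steel ultrasonic cleaner, 180 x 195 mm, 150 mm high, with a 130 mm high, 55 mm deep control deck along its -x side. Origin on the bench under the middle of the tank. Tank open on top: mouth 150 mm (x) by 165 mm (y), floor 60 mm above the bench, rim 15 mm wide, 150 mm above the bench
- timer (a joint): timer knob on the control deck: 0 = off, grows (rad) as it is turned clockwise seen from above, stop at 1.4; turns freely with 0.04 N m of friction and stays where left; starts near 0
- timer_grip (a point): on the timer knob's axis, at the height to grip, 167 mm above the bench; the knob's upright bar is 32 mm long, 14 mm thick and its top is 7 mm above this point; the bar lies along this point's x axis
- cover: steel beaker cover, 0.3-0.6 kg, at first flat on the bench. Origin under its middle. Skirt 142 (x) by 157 (y) mm, 10 mm high; plate 168 x 183 mm, top at 15 mm, four 55 mm holes; black bar handle in the middle, 48 (x) by 12 (y) mm, 15 to 48 mm high. Seated: skirt in the tank's mouth with 4 mm play, plate on the rim, origin 140 mm above the bench, x and y along the cleaner's (either way round)
- hole1 (a point): middle of a hole of the cover, level with the plate's top, at x = +36, y = +40 mm in the cover's frame
- hole2 (a point): middle of a hole of the cover, level with the plate's top, at x = +36, y = -40 mm in the cover's frame
- hole3 (a point): middle of a hole of the cover, level with the plate's top, at x = -36, y = +40 mm in the cover's frame
- hole4 (a point): middle of a hole of the cover, level with the plate's top, at x = -36, y = -40 mm in the cover's frame
- beaker1: glass beaker (the three are alike), 50 mm wide outside, 45 mm inside, 72 mm tall, floor 3 mm thick, 0.1 kg, with a fixed black rubber ring, 62 mm wide, 30 to 37 mm above its bottom; origin under the middle of its bottom. In a hole of the cover the ring rests on the plate, and the beaker's origin is 15 mm below the cover's
- beaker2: glass beaker (the three are alike), 50 mm wide outside, 45 mm inside, 72 mm tall, floor 3 mm thick, 0.1 kg, with a fixed black rubber ring, 62 mm wide, 30 to 37 mm above its bottom; origin under the middle of its bottom. In a hole of the cover the ring rests on the plate, and the beaker's origin is 15 mm below the cover's
- beaker3: glass beaker (the three are alike), 50 mm wide outside, 45 mm inside, 72 mm tall, floor 3 mm thick, 0.1 kg, with a fixed black rubber ring, 62 mm wide, 30 to 37 mm above its bottom; origin under the middle of its bottom. In a hole of the cover the ring rests on the plate, and the beaker's origin is 15 mm below the cover's
- sieve1: stainless sieve with jewellery in it (may be absent): cup 38 mm wide (40 mm at its lip), 31 mm tall, tapered foot; upright stem on its axis ending in a black grip, 12 mm thick, 68 to 101 mm high; 0.06 kg; origin under the middle of its foot. On a beaker's floor its origin is 3 mm above the beaker's and its stem stands 32 mm out of the beaker
- sieve2: stainless sieve with jewellery in it (may be absent): cup 38 mm wide (40 mm at its lip), 31 mm tall, tapered foot; upright stem on its axis ending in a black grip, 12 mm thick, 68 to 101 mm high; 0.06 kg; origin under the middle of its foot. On a beaker's floor its origin is 3 mm above the beaker's and its stem stands 32 mm out of the beaker
- sieve3: stainless sieve with jewellery in it (may be absent): cup 38 mm wide (40 mm at its lip), 31 mm tall, tapered foot; upright stem on its axis ending in a black grip, 12 mm thick, 68 to 101 mm high; 0.06 kg; origin under the middle of its foot. On a beaker's floor its origin is 3 mm above the beaker's and its stem stands 32 mm out of the beaker
- bench_brush: bystander: wooden bench brush lying on the bench, 190 mm long
- flux_jar: bystander: amber jar with a steel cap, 48 mm wide, 55 mm tall
- charcoal_block: bystander: black charcoal soldering block, 45 x 75 x 30 mm
- borax_dish: bystander: white bowl, 64 mm wide, 22 mm tall
- scraper: bystander: scraper with a dark wooden handle lying on the bench, 170 mm long
Mind the look-alikes: they are no part of the job. What is shaped like the beaker1 but turquoise is not meant.

How it is judged:
By the outcome, as a careful person would: the job done as asked, in the order asked, and still so for the second after the job is handed in, with the robot touching nothing.
Of sieve1, sieve2, sieve3 only 2 to 3 are there at a start; the rules pass over those that are not, and their reading is None.
At some moment in a run one of beaker1, beaker2, beaker3, sieve1, sieve2, sieve3 may be knocked a few centimetres aside while the robot is not near it.
It also fails if it takes over 210 s, if anything falls off the work surface, if the arm or the gripper's body presses on something with over 40 N, if the wrist force passes 120 N, or if a joint passes its speed limit or range.

## Working session

There is one attempt and no reset: what is moved stays moved. The work goes in short steps, Python scripts to look and compute and a tool call to move; the robot and the scene stay as the last step left them, time stands still between calls to the robot, and variables do not carry over. Pictures are saved under pics/ and viewed, at most 14 in all, crops included, and the job is handed in when it is done.

Besides the shell and the picture viewer there is one more tool, called after ">>>" as name(argument=value, ...) on one line, values as JSON. servo_tool: Moves the arm, as the interface text tells. Its arguments: {"type":"object","properties":{"series":{"type":"string"},"squeeze":{"type":"number"}},"required":["series"]}

```bash
mkdir -p pics; ls; cat > h.py <<'E'
import numpy as np, cv2
from rig import manip, eyes
from scipy.spatial.transform import Rotation as R
def quat(q): return R.from_quat([q[1],q[2],q[3],q[0]])
def info(n):
    i=eyes.camera_info(n); o=np.array(i["orientation"],float)
    M=quat(o).as_matrix() if o.size==4 else o.reshape(3,3)
    return i,M,np.array(i["eye"],float)
def p2w(n,u,v,z,c=None):
    i,M,e=c or info(n)
    d=M@np.array([(u-i["cx"])/i["fx"],(v-i["cy"])/i["fy"],1]); return e+d*(z-e[2])/d[2]
def w2p(n,p,c=None):
    i,M,e=c or info(n); q=M.T@(np.array(p)-e); return np.array([i["fx"]*q[0]/q[2]+i["cx"],i["fy"]*q[1]/q[2]+i["cy"]])
def save(n,f):
    im=eyes.get_image(n); cv2.imwrite("pics/"+f,im[:,:,::-1]); return im
E
python3 - <<'E'
from h import *
for n in ("scene","top"):
    save(n,n+"0.png"); print(n,eyes.camera_info(n))
print(manip.get_state())
E
```

```text
pics
scene {'fx': 407.5652614345633, 'fy': 407.5652614345633, 'cx': 287.61998507578124, 'cy': 209.3121127640204, 'eye': array([ 1.28672373, -0.32363086,  0.72778885]), 'orientation': array([-0.39879261,  0.71224045,  0.50779985, -0.27534943])}
top {'fx': 439.9051573369313, 'fy': 439.9051573369313, 'cx': 281.8480891942727, 'cy': 202.48023223013342, 'eye': array([ 0.25210382, -0.02983641,  1.58495   ]), 'orientation': array([-0.0531055 ,  0.71466365, -0.69593482,  0.04593909])}
{'clock': 0.1, 'qpos': array([-1.40798872e+00,  2.76551120e-01,  1.50600410e+00, -4.28690951e-05,
        1.36070916e+00, -1.20991469e-01]), 'qd': array([-0.00015497, -0.0021459 , -0.00374084,  0.00086258,  0.00294947,
       -0.00034037]), 'effort': array([ 1.36210030e-03, -4.17699802e+01, -2.46404904e+01, -1.47180108e-04,
        5.77010738e-03, -1.39098614e-05]), 'position': array([ 0.16091037, -0.5515341 ,  0.23051614]), 'ee_rot': array([-8.35241140e-04,  9.89948162e-01,  1.41428205e-01, -3.84299213e-05]), 'contact_force': array([ 0.11288735,  1.66220652, -0.42400971]), 'moment': array([-0.01489929, -0.08485543,  0.01788467]), 'gripper_force': 0.0, 'width': 0.0851417070336665}
```

View pics/top0.png

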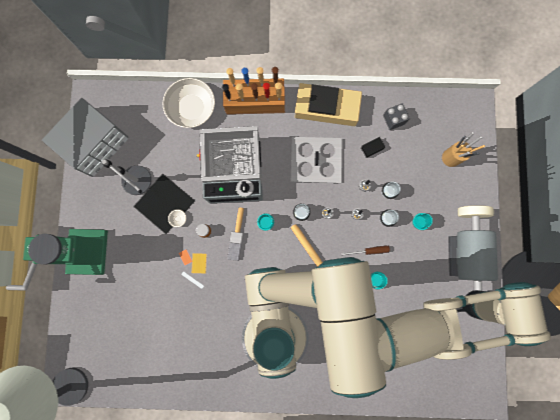

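View pics/scene0.png

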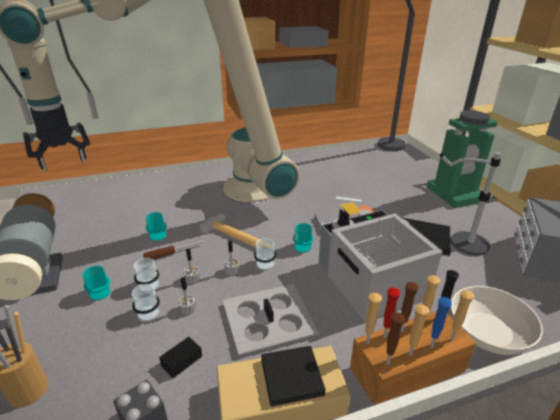

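The top view shows beaker candidates at (302,213), (391,190) and (389,218). The turquoise look-alikes are at (266,222), (422,221) and (379,281). Sieves are at (365,184), (327,213) and (358,214). The cover is at (317,160), the cleaner at (231,160), and the stand's foot at about (136,178). The description fits the three clear glass beakers with a black ring. I'll check that in a close crop.

```bash
python3 - <<'E'
from h import *
im=cv2.imread("pics/top0.png")
a=cv2.resize(im[125:235,250:440],None,fx=4,fy=4,interpolation=cv2.INTER_CUBIC)
cv2.imwrite("pics/c1.png",a)
b=cv2.resize(im[120:210,80:270],None,fx=4.2,fy=4.2,interpolation=cv2.INTER_CUBIC)
cv2.imwrite("pics/c2.png",b)
E
```

```text
(no output)
```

View pics/c1.png

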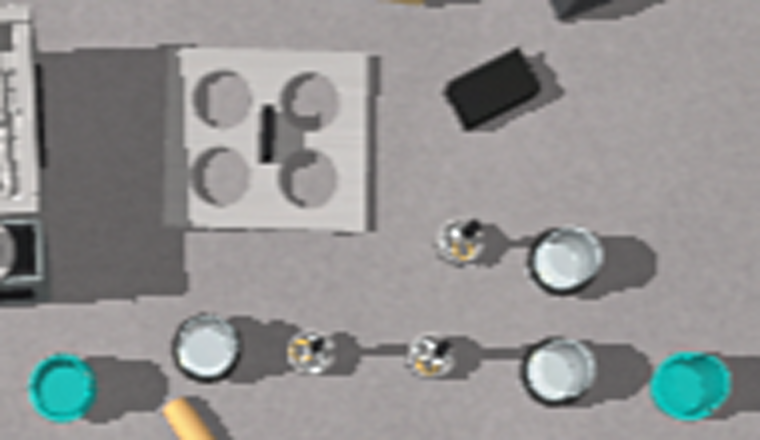

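View pics/c2.png

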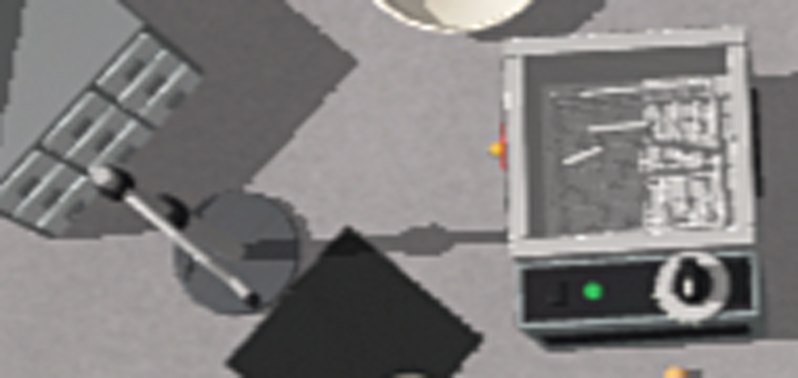

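The crop shows clear black-ringed beakers at crop pixels (567,258), (559,369) and (206,346), with sieves at (461,243), (310,352) and (430,355). The turquoise ones are clearly different. The cover lies flat, with its bar handle at crop pixel (267,134). In the second crop the hook tip is at (253,299) and the post top at (103,176). The knob is at (690,283).

```bash
python3 - <<'E'
from h import *
np.set_printoptions(precision=4,suppress=True)
c=info("top")
def A(u,v,z): return p2w("top",250+(u+.5)/4-.5,125+(v+.5)/4-.5,z,c)
def B(u,v,z): return p2w("top",80+(u+.5)/4.2-.5,120+(v+.5)/4.2-.5,z,c)
for k,p in dict(bk302=(206,346,.055),bk391=(567,258,.055),bk389=(559,369,.055),covhandle=(267,134,.048)).items(): print(k,A(*p))
for k,p in dict(s365=(468,230),s327=(317,342),s358=(438,344)).items(): print(k,"grip",A(*p,.101))
for p in [(181,49),(366,53),(368,231),(186,228)]: print("cov corner",A(*p,.015))
for p in [(507,42),(745,29),(757,240),(512,252)]: print("rim corner",B(*p,.15))
print("knob",B(690,281,.174)); 
print("tip",B(253,299,.272),"posttop",B(101,175,.297),"foot",B(237,252,.008))
for p in [(565,160),(600,150),(590,127),(645,127)]: print("bail?",B(*p,.21))
i,M,e=info("wrist"); print(i); s=manip.get_state(); T=quat(s["ee_rot"]).as_matrix(); print(T.T@(e-s["position"]),T.T@M)
E
```

```text
bk302 [ 0.439  -0.0797  0.055 ]
bk391 [ 0.5253 -0.3955  0.055 ]
bk389 [ 0.4268 -0.3878  0.055 ]
covhandle [ 0.6322 -0.1304  0.048 ]
s365 grip [ 0.5392 -0.3002  0.101 ]
s327 grip [ 0.4392 -0.1723  0.101 ]
s358 grip [ 0.4402 -0.2748  0.101 ]
cov corner [ 0.7185 -0.0522  0.015 ]
cov corner [ 0.7189 -0.2222  0.015 ]
cov corner [ 0.5526 -0.2254  0.015 ]
cov corner [ 0.5511 -0.0606  0.015 ]
rim corner [0.6958 0.2696 0.15  ]
rim corner [0.7113 0.0785 0.15  ]
rim corner [0.5388 0.0629 0.15  ]
rim corner [0.5242 0.2565 0.15  ]
knob [0.5003 0.1122 0.174 ]
tip [0.4617 0.4177 0.272 ] posttop [0.5448 0.5247 0.297 ] foot [0.545  0.5246 0.008 ]
bail? [0.5852 0.2078 0.21  ]
bail? [0.5937 0.1814 0.21  ]
bail? [0.6116 0.1899 0.21  ]
bail? [0.6126 0.1477 0.21  ]
{'fx': 358.5680151092206, 'fy': 358.5680151092206, 'cx': 279.6400386424692, 'cy': 217.61570988458098, 'eye': array([ 0.2409, -0.5289,  0.3733]), 'orientation': array([ 0.1305,  0.7892, -0.592 , -0.0981])}
[ 0.0831  0.0005 -0.1428] [[-0.0002 -0.9466 -0.3224]
 [ 1.     -0.0006  0.0012]
 [-0.0013 -0.3224  0.9466]]
```

```bash
cat >> h.py <<'E'
def rel(p,th,s=None):
    """rows' numbers from the pose now to TCP p, tool x yaw th deg, pointing down"""
    s=s or manip.get_state(); T=quat(s["ee_rot"])
    c,n=np.cos(np.radians(th)),np.sin(np.radians(th))
    G=R.from_matrix(np.array([[c,n,0],[n,-c,0],[0,0,-1.]]))
    d=T.inv().apply(np.array(p)-s["position"]); r=(T.inv()*G).as_rotvec(degrees=True)
    return d*1000,r
def plan(*wps):
    """chain of (x,y,z,theta): prints mm and deg for each leg, the first from now"""
    s=dict(manip.get_state())
    for x,y,z,th in wps:
        d,r=rel((x,y,z),th,s); print(np.round(d,1),np.round(r,1))
        c,n=np.cos(np.radians(th)),np.sin(np.radians(th))
        q=R.from_matrix(np.array([[c,n,0],[n,-c,0],[0,0,-1.]])).as_quat()
        s={"position":np.array([x,y,z]),"ee_rot":[q[3],q[0],q[1],q[2]]}
E
python3 - <<'E'
from h import *
plan((.161,-.552,.40,16.3),(.40,-.17,.40,16.3),(.58,.165,.40,4.6))
E
```

```text
[  -0.     0.2 -169.5] [-0.1 -0.  -0. ]
[ 336.6 -299.6    0. ] [0. 0. 0.]
[ 266.8 -271.     0. ] [ 0.   0.  11.7]
```

>>> servo_tool(series="0 0 -0.04 0 0 0 0;0 0 -0.085 0 0 0 0;0 0 -0.13 0 0 0 0;0 0 -0.17 0 0 0 0;0 0 -0.17 0 0 0 0")

```text
clock: 0.6
position: [0.1613, -0.5538, 0.4074]
ee_rot: [0.006, 0.99, 0.141, 0.0]
contact_force: [-0.6, -0.2, 1.1]
width: 0.0853
gripper_force: 0.0
```

>>> servo_tool(series="0.03 -0.027 0 0 0 0 0;0.065 -0.058 0 0 0 0 0;0.1 -0.089 0 0 0 0 0;0.135 -0.12 0 0 0 0 0;0.168 -0.15 0 0 0 0 0")

```text
clock: 1.1
position: [0.2808, -0.3588, 0.4]
ee_rot: [-0.001, 0.99, 0.141, -0.0]
contact_force: [1.0, 0.4, -0.0]
width: 0.0853
gripper_force: 0.0
```

>>> servo_tool(series="0.035 -0.031 0 0 0 0 0;0.07 -0.062 0 0 0 0 0;0.105 -0.093 0 0 0 0 0;0.14 -0.125 0 0 0 0 0;0.168 -0.15 0 0 0 0 0")

```text
clock: 1.6
position: [0.3999, -0.1673, 0.4002]
ee_rot: [-0.001, 0.99, 0.142, -0.0]
contact_force: [0.9, -0.5, -0.7]
width: 0.0854
gripper_force: 0.0
```

>>> servo_tool(series="0.035 -0.035 0 0 0 0 0;0.07 -0.07 0 0 0 3 0;0.105 -0.105 0 0 0 6 0;0.14 -0.14 0 0 0 9 0;0.17 -0.17 0 0 0 11.7 0")

```text
clock: 2.1
position: [0.5155, 0.0434, 0.3999]
ee_rot: [-0.0, 0.999, 0.039, -0.001]
contact_force: [0.6, 0.2, 0.8]
width: 0.0857
gripper_force: 0.0
```

```bash
python3 - <<'E'
from h import *
s=manip.get_state(); print(s["clock"],s["position"],s["contact_force"],s["qpos"])
plan((.58,.165,.40,4.6))
E
```

```text
2.1 [0.51549348 0.04339492 0.39990284] [0.57670169 0.18880613 0.8409159 ] [-5.06692483e-02  1.40097096e-01  1.27866562e+00  1.32482426e-04
  1.72471462e+00  1.44127280e+00]
[  73.9 -116.1   -0.2] [-0.   0.1 -0.1]
```

>>> servo_tool(series="0.025 -0.04 0 0 0 0 0;0.05 -0.08 0 0 0 0 0;0.074 -0.116 0 0 0 0 0;0.074 -0.116 0 0 0 0 0")

```text
clock: 2.5
position: [0.5813, 0.167, 0.3978]
ee_rot: [-0.001, 0.999, 0.043, -0.002]
contact_force: [-0.1, -0.5, -0.5]
width: 0.0855
gripper_force: 0.0
```

```bash
python3 - <<'E'
from h import *
import pickle
pickle.dump(info("wrist"),open("w1.pkl","wb")); save("wrist","w1.png"); print(manip.get_state()["position"],manip.get_state()["qpos"])
E
```

```text
[0.58013621 0.16450245 0.39838857] [1.60907118e-01 2.82779538e-01 1.09524165e+00 8.87280990e-05
 1.76789564e+00 1.64854233e+00]
```

View pics/w1.png

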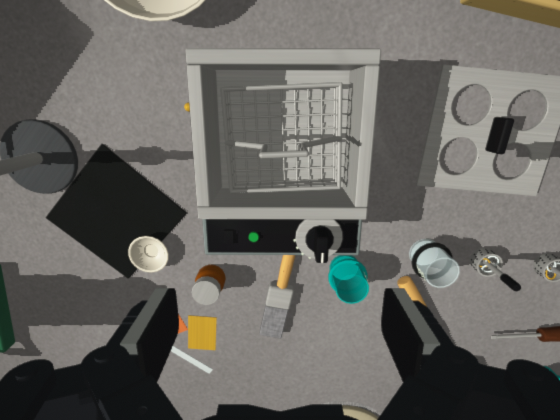

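The wrist view shows the loop's cross wire from about (260,156) to (306,154) and the tank rim's outer corners at (187,50), (380,50), (367,218) and (198,218). The knob bar is at (319,241), lying along x. The cover handle is at (500,135).

```bash
python3 - <<'E'
from h import *
import pickle
np.set_printoptions(precision=4,suppress=True)
c=pickle.load(open("w1.pkl","rb"))
W=lambda u,v,z:p2w("wrist",u,v,z,c)
print("loop",W(259,156,.208),W(307,154,.208))
P=[W(u,v,.15) for u,v in [(187,50),(380,50),(367,218),(198,218)]]; print("rim",P,np.mean(P,0))
print("basket base line",W(228,88,.108),W(340,82,.108),W(233,191,.108),W(340,189,.108))
print("knob",W(318,241,.174)); print("cov",W(500,128,.048), [W(*p,.015) for p in [(452,66),(436,187),(547,195)]])
im=cv2.imread("pics/w1.png"); cv2.imwrite("pics/c3.png",cv2.resize(im[40:265,180:390],None,fx=2.6,fy=2.6,interpolation=cv2.INTER_CUBIC))
E
```

```text
loop [0.6093 0.1882 0.208 ] [0.6149 0.1441 0.208 ]
rim [array([0.6983, 0.2688, 0.15  ]), array([0.7145, 0.0782, 0.15  ]), array([0.539 , 0.0621, 0.15  ]), array([0.5224, 0.256 , 0.15  ])] [0.6185 0.1663 0.15  ]
basket base line [0.6664 0.2327 0.108 ] [0.6835 0.1071 0.108 ] [0.5464 0.2219 0.108 ] [0.5603 0.0898 0.108 ]
knob [0.5155 0.1185 0.174 ]
cov [ 0.6472 -0.1231  0.048 ] [array([ 0.7204, -0.0552,  0.015 ]), array([ 0.5532, -0.0717,  0.015 ]), array([ 0.5552, -0.242 ,  0.015 ])]
```

View pics/c3.png

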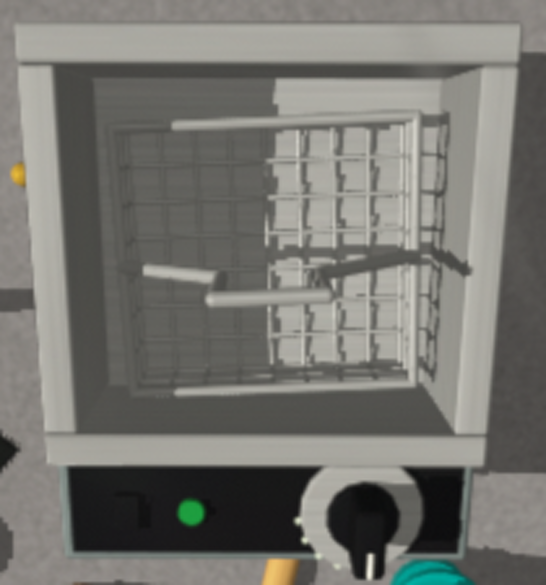

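```bash
python3 - <<'E'
from h import *
plan((.612,.166,.24,7.3),(.612,.166,.174,7.3))
E
```

```text
[ 32.6   1.1 158.2] [ 0.   0.2 -2.5]
[ 0.  0. 66.] [0. 0. 0.]
```

>>> servo_tool(series="0.012 0 0.035 0 0.2 -1 0;0.024 0 0.075 0 0.2 -2.5 0;0.0325 0.001 0.115 0 0.2 -2.5 0;0.0325 0.001 0.15 0 0.2 -2.5 0;0.0325 0.001 0.158 0 0.2 -2.5 0")

```text
clock: 3.05
position: [0.6088, 0.162, 0.238]
ee_rot: [0.001, 0.998, 0.061, -0.004]
contact_force: [-0.7, 0.3, -0.6]
width: 0.0854
gripper_force: 0.0
```

>>> servo_tool(series="0 0 0.02 0 0 0 0;0 0 0.045 0 0 0 0;0 0 0.066 0 0 0 0;0 0 0.066 0 0 0 0")

```text
clock: 3.45
position: [0.6105, 0.1628, 0.1757]
ee_rot: [0.0, 0.998, 0.061, -0.001]
contact_force: [0.0, -0.2, -0.4]
width: 0.0856
gripper_force: 0.0
```

```bash
python3 - <<'E'
from h import *
save("wrist","w2.png"); print(manip.get_state()["position"],manip.get_state()["contact_force"])
E
```

```text
[0.61181855 0.16319035 0.17746195] [ 0.06177682 -0.14364166  1.19309995]
```

View pics/w2.png

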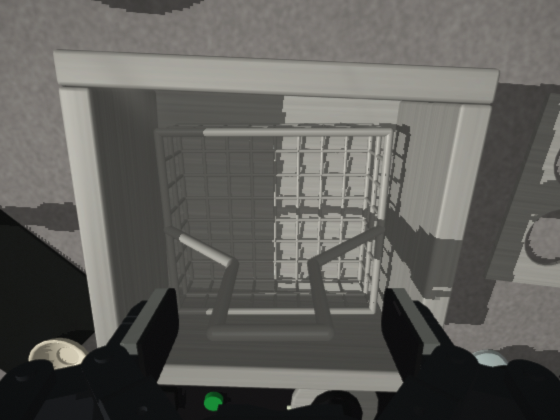

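The loop, with its cross wire at (210–330, 333), stands between the open pads. I'll close and lift.

>>> servo_tool(series="0 0 0 0 0 0 0.5;0 0 0 0 0 0 1;0 0 0 0 0 0 1;0 0 0 0 0 0 1;0 0 0 0 0 0 1", squeeze=50)

```text
clock: 4.0
position: [0.6132, 0.1648, 0.1792]
ee_rot: [-0.001, 0.998, 0.062, 0.003]
contact_force: [-0.3, 1.9, 5.6]
width: 0.0441
gripper_force: 50.2
```

>>> servo_tool(series="0 0 0 0 0 0 1;0 0 -0.01 0 0 0 1;0 0 -0.025 0 0 0 1;0 0 -0.045 0 0 0 1;0 0 -0.065 0 0 0 1")

```text
clock: 4.5
position: [0.6115, 0.1634, 0.2423]
ee_rot: [0.001, 0.998, 0.062, 0.001]
contact_force: [0.3, -0.4, -1.8]
width: 0.0445
gripper_force: 51.3
```

>>> servo_tool(series="0 0 -0.02 0 0 0 1;0 0 -0.04 0 0 0 1;0 0 -0.06 0 0 0 1;0 0 -0.07 0 0 0 1;0 0 -0.07 0 0 0 1")

```text
clock: 5.0
position: [0.6125, 0.1638, 0.3136]
ee_rot: [0.0, 0.998, 0.062, 0.003]
contact_force: [0.2, 0.1, -2.4]
width: 0.0443
gripper_force: 51.4
```

```bash
python3 - <<'E'
from h import *
import pickle
c=info("wrist");pickle.dump(c,open("w3.pkl","wb"))
save("wrist","w3.png"); s=manip.get_state(); print(s["position"],s["contact_force"],s["moment"],s["ee_rot"])
a=cv2.imread("pics/w3.png"); b=save("scene","s3.png")[:,:,::-1]; cv2.imwrite("pics/v3.png",np.hstack([cv2.resize(a,(400,300)),cv2.resize(b[80:290,280:560],(400,300))]))
E
```

```text
[0.61189683 0.16375875 0.3122468 ] [ 0.25817411 -0.30713273 -2.78213418] [-0.00828446 -0.02259925  0.06776063] [1.30647305e-04 9.98103658e-01 6.15295204e-02 1.78581427e-03]
```

View pics/v3.png

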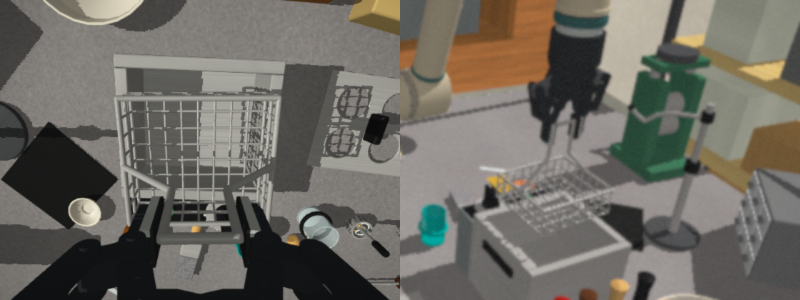

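The basket hangs level in the pads, clear of the tank. The hook stands at the right of the scene crop.

```bash
python3 - <<'E'
from h import *
import pickle
np.set_printoptions(precision=4,suppress=True)
c=pickle.load(open("w3.pkl","rb"))
s=manip.get_state();T=quat(s["ee_rot"])
for u in (217,336): print(T.inv().apply(p2w("wrist",u,331,.344,c)-s["position"]))
plan((.431,.378,.305,52.2))
E
```

```text
[ 0.0014 -0.0226 -0.0327]
[ 0.0013  0.0216 -0.0327]
[-152.8 -234.8    5.9] [  0.1  -0.1 -45.1]
```

>>> servo_tool(series="-0.01 -0.015 0 0 0 -3 1;-0.025 -0.038 0 0 0 -7.5 1;-0.042 -0.065 0 0 0 -12.5 1;-0.06 -0.092 0 0 0 -18 1;-0.0765 -0.117 0 0 0 -22.5 1")

```text
clock: 5.6
position: [0.5191, 0.2721, 0.3107]
ee_rot: [-0.0, 0.966, 0.258, 0.0]
contact_force: [0.2, 1.4, -3.4]
width: 0.0448
gripper_force: 51.5
```

>>> servo_tool(series="-0.006 -0.031 0 0 0 -5 1;-0.012 -0.062 0 0 0 -10 1;-0.017 -0.09 0 0 0 -15 1;-0.022 -0.118 0.003 0 0 -19.5 1;-0.0257 -0.1377 0.006 0 0 -22.6 1")

```text
clock: 6.1
position: [0.4283, 0.3792, 0.3046]
ee_rot: [0.0, 0.897, 0.442, 0.0]
contact_force: [0.1, -0.9, -2.7]
width: 0.0445
gripper_force: 51.6
```

>>> servo_tool(series="0 0 0 0 0 0 1;0 0 0 0 0 0 1;0 0 0 0 0 0 1;0 0 0 0 0 0 1")

```text
clock: 6.5
position: [0.4318, 0.3771, 0.3055]
ee_rot: [0.001, 0.898, 0.439, 0.001]
contact_force: [0.3, 0.2, -3.1]
width: 0.0442
gripper_force: 51.9
```

```bash
python3 - <<'E'
from h import *
import pickle
c=info("wrist");pickle.dump(c,open("w4.pkl","wb"))
save("wrist","w4.png"); s=manip.get_state(); print(s["clock"],s["position"],s["contact_force"],s["moment"],s["ee_rot"])
E
```

```text
6.55 [0.43186035 0.37714341 0.30564739] [-0.11495896  0.07446145 -3.15070938] [-0.02741721 -0.01519637 -0.02133031] [7.66185244e-04 8.98430748e-01 4.39111666e-01 1.59637384e-03]
```

View pics/w4.png

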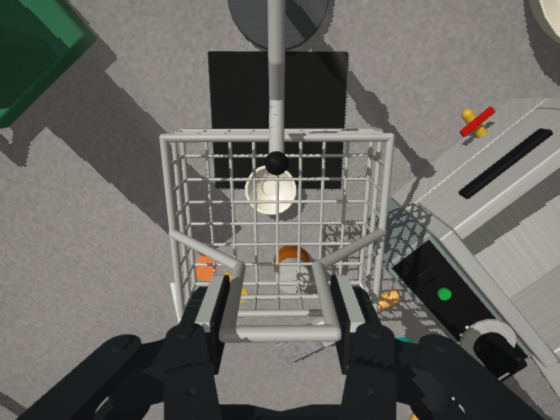

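The hook bar runs straight up the image at column 277, with its tip ball at (275,162). The loop is centred at column 279, so the alignment is good.

```bash
python3 - <<'E'
from h import *
import pickle
np.set_printoptions(precision=4,suppress=True)
c=pickle.load(open("w4.pkl","rb"))
s=manip.get_state();T=quat(s["ee_rot"])
for n,u,v,z in [("tip",275,162,.27),("bar top far",277,20,.272),("loopL",222,333,s["position"][2]+.032),("loopR",340,333,s["position"][2]+.032)]:
    p=p2w("wrist",u,v,z,c); print(n,p,T.inv().apply(p-s["position"]))
E
```

```text
tip [0.462  0.4187 0.27  ] [ 0.0512 -0.0018  0.0358]
bar top far [0.5014 0.4675 0.272 ] [ 0.1139 -0.0007  0.0339]
loopL [0.4156 0.3902 0.3376] [ 0.0004 -0.0207 -0.0321]
loopR [0.4497 0.3635 0.3376] [ 0.0002  0.0225 -0.0319]
```

>>> servo_tool(series="0.015 -0.001 0 0 0 0 1;0.035 -0.002 0 0 0 0 1;0.055 -0.002 0 0 0 0 1;0.073 -0.002 0 0 0 0 1;0.08 -0.002 0 0 0 0 1")

```text
clock: 7.05
position: [0.4804, 0.4428, 0.3052]
ee_rot: [0.001, 0.898, 0.439, 0.002]
contact_force: [-0.1, -0.2, -1.4]
width: 0.0444
gripper_force: 51.8
```

>>> servo_tool(series="0 0 0.015 0 0 0 1;0 0 0.035 0 0 0 1;0 0 0.055 0 0 0 1;0 0 0.07 0 0 0 1;0 0 0.075 0 0 0 1")

```text
clock: 7.55
position: [0.4783, 0.4407, 0.2289]
ee_rot: [0.001, 0.898, 0.439, -0.001]
contact_force: [-0.2, -0.5, -2.9]
width: 0.0445
gripper_force: 51.8
```

>>> servo_tool(series="0 0 0.002 0 0 0 1;0 0 0.004 0 0 0 1;0 0 0.006 0 0 0 1;0 0 0.006 0 0 0 1")

```text
clock: 7.95
position: [0.4793, 0.4422, 0.2253]
ee_rot: [0.001, 0.898, 0.44, 0.002]
contact_force: [-0.0, 0.7, -2.4]
width: 0.0443
gripper_force: 51.8
```

>>> servo_tool(series="0 0 0.002 0 0 0 1;0 0 0.003 0 0 0 1;0 0 0.004 0 0 0 1;0 0 0.004 0 0 0 1")

```text
clock: 8.35
position: [0.4794, 0.4423, 0.2226]
ee_rot: [0.001, 0.898, 0.44, 0.003]
contact_force: [-1.9, -0.5, 5.3]
width: 0.0441
gripper_force: 52.4
```

>>> servo_tool(series="0 0 0.001 0 0 0 1;0 0 0.002 0 0 0 1;0 0 0.002 0 0 0 1;0 0 0.002 0 0 0 1")

```text
clock: 8.75
position: [0.4795, 0.4425, 0.2224]
ee_rot: [0.0, 0.898, 0.44, 0.004]
contact_force: [-3.3, -2.5, 11.2]
width: 0.0446
gripper_force: 52.9
```

```bash
python3 - <<'E'
from h import *
a=save("wrist","w5.png")[:,:,::-1]; b=save("scene","s5.png")[:,:,::-1]; cv2.imwrite("pics/v5.png",np.hstack([cv2.resize(a,(400,300)),cv2.resize(b[60:270,280:560],(400,300))]))
E
```

```text
(no output)
```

View pics/v5.png

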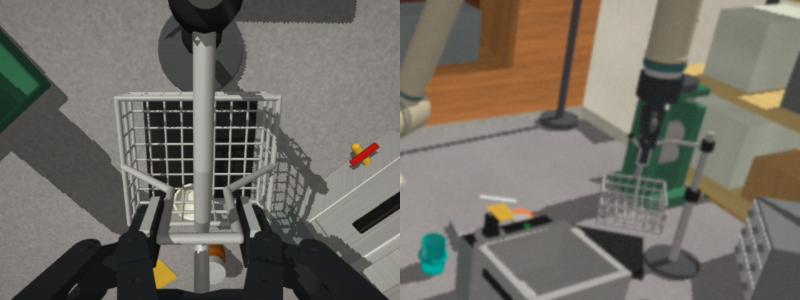

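The cross wire sits on the hook bar and the force has turned upward. I'll release and retreat straight up.

>>> servo_tool(series="0 0 -0.001 0 0 0 0.4;0 0 -0.001 0 0 0 0.3;0 0 -0.001 0 0 0 0;0 0 -0.001 0 0 0 0;0 0 -0.001 0 0 0 0")

```text
clock: 9.35
position: [0.4791, 0.4422, 0.2194]
ee_rot: [0.001, 0.898, 0.44, 0.001]
contact_force: [0.4, 0.2, 0.8]
width: 0.0855
gripper_force: 0.0
```

>>> servo_tool(series="0 0 -0.01 0 0 0 0;0 0 -0.03 0 0 0 0;0 0 -0.06 0 0 0 0;0 0 -0.1 0 0 0 0;0 0 -0.14 0 0 0 0")

```text
clock: 9.85
position: [0.4784, 0.442, 0.3617]
ee_rot: [0.001, 0.898, 0.44, 0.002]
contact_force: [0.1, -0.3, -0.1]
width: 0.0854
gripper_force: 0.0
```

```bash
python3 - <<'E'
from h import *
print(manip.get_state()["position"],manip.get_state()["qpos"])
plan((.631,-.126,.363,184),(.60,-.126,.30,184))
plan((.58,-.13,.363,2))
E
```

```text
[0.47843338 0.44198781 0.36174482] [ 0.64009889  0.35901983  1.06956976 -0.00184429  1.71012127  1.3002238 ]
[-355.   468.9   -0.9] [ 2.000e-01  1.000e-01 -1.318e+02]
[30.9  2.2 63. ] [0. 0. 0.]
[-389.4  431.1   -1.1] [ 0.1 -0.2 50.2]
```

>>> servo_tool(series="-0.02 0.022 0 0 0 3.3 0;-0.048 0.053 0 0 0 6.7 0;-0.076 0.084 0 0 0 10 0;-0.104 0.115 0 0 0 13.4 0;-0.13 0.144 0 0 0 16.7 0")

```text
clock: 10.35
position: [0.5128, 0.2494, 0.3609]
ee_rot: [0.001, 0.953, 0.303, 0.002]
contact_force: [0.3, -0.1, 0.4]
width: 0.0855
gripper_force: 0.0
```

>>> servo_tool(series="-0.017 0.035 0 0 0 3.3 0;-0.033 0.07 0 0 0 6.7 0;-0.05 0.105 0 0 0 10 0;-0.066 0.14 0 0 0 13.4 0;-0.083 0.175 0 0 0 16.7 0")

```text
clock: 10.85
position: [0.5468, 0.0589, 0.361]
ee_rot: [0.0, 0.987, 0.162, 0.002]
contact_force: [0.7, -0.0, 0.5]
width: 0.0853
gripper_force: 0.0
```

>>> servo_tool(series="-0.006 0.04 0 0 0 3.4 0;-0.012 0.08 0 0 0 6.8 0;-0.018 0.12 0 0 0 10.2 0;-0.024 0.16 0 0 0 13.6 0;-0.029 0.191 0 0 0 16.8 0")

```text
clock: 11.35
position: [0.5808, -0.1322, 0.3608]
ee_rot: [0.0, 1.0, 0.015, 0.002]
contact_force: [-0.7, 1.2, 0.8]
width: 0.0852
gripper_force: 0.0
```

>>> servo_tool(series="0 0 0 0 0 0 0;0 0 0 0 0 0 0")

```text
clock: 11.55
position: [0.5806, -0.1302, 0.3603]
ee_rot: [-0.0, 1.0, 0.017, 0.002]
contact_force: [-0.6, -0.8, -0.1]
width: 0.0859
gripper_force: 0.0
```

```bash
python3 - <<'E'
from h import *
import pickle
c=info("wrist");pickle.dump(c,open("w6.pkl","wb"))
a=save("wrist","w6.png"); s=manip.get_state(); print(s["clock"],s["position"],s["ee_rot"])
E
```

```text
11.6 [ 0.58044067 -0.12936014  0.36051945] [-4.58623200e-04  9.99850404e-01  1.71855437e-02  1.90167530e-03]
```

View pics/w6.png

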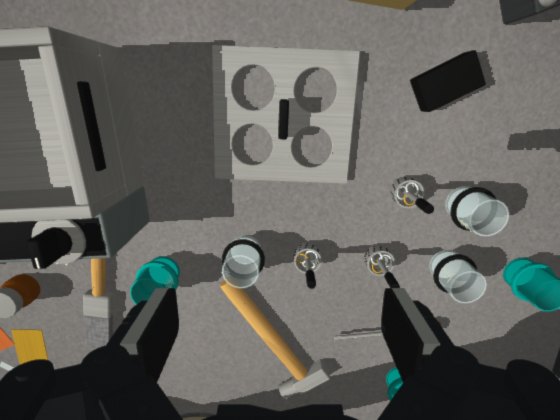

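The picture shows the cover with holes at (252,87), (314,90), (252,144) and (311,146), and its handle at (284,119). The beakers are at (243,262), (478,212) and (457,278), and the sieve grips end at (311,283), (429,207) and (393,288). I'll fit the model outlines to these edges.

```bash
cat >> h.py <<'E'
def grad(im):
    g=cv2.GaussianBlur(cv2.cvtColor(im,cv2.COLOR_BGR2GRAY).astype(np.float32),(0,0),1.0)
    m=np.hypot(cv2.Sobel(g,5,1,0),cv2.Sobel(g,5,0,1)); return np.minimum(m,150)
def circ(r,z,n=90):
    t=np.linspace(0,2*np.pi,n,endpoint=False); return np.c_[r*np.cos(t),r*np.sin(t),0*t+z]
def rect(a,b,z,n=60):
    u=np.linspace(-1,1,n); o=0*u+1
    return np.vstack([np.c_[u*a,s*o*b,o*z] for s in(-1,1)]+[np.c_[s*o*a,u*b,o*z] for s in(-1,1)])
BEAKER=np.vstack([circ(.025,.072),circ(.0225,.072),circ(.031,.037)])
COVER=np.vstack([rect(.084,.0915,.015)]+[circ(.0275,.015)+[a,b,0] for a in(-.036,.036) for b in(-.04,.04)])
def fit(g,c,model,x0,z0=0,rng=.02,yaw=False):
    from scipy.optimize import minimize
    i,M,e=c
    def f(x):
        th=x[2] if yaw else 0; C,S=np.cos(th),np.sin(th)
        p=model@np.array([[C,S,0],[-S,C,0],[0,0,1]])+[x[0],x[1],z0]
        q=(p-e)@M; uv=np.c_[i["fx"]*q[:,0]/q[:,2]+i["cx"],i["fy"]*q[:,1]/q[:,2]+i["cy"]].astype(np.float32)
        return -cv2.remap(g,uv[:,0],uv[:,1],1,borderValue=0).mean()
    ys=np.radians(np.arange(-8,8.1,1))+x0[2] if yaw else [0]
    a=np.arange(-rng,rng+1e-9,.002)
    b=min(((f((x0[0]+dx,x0[1]+dy,t)),(x0[0]+dx,x0[1]+dy,t)) for dx in a for dy in a for t in ys))
    r=minimize(f,b[1],method="Nelder-Mead",options=dict(initial_simplex=[np.add(b[1],d) for d in ([0,0,0],[.001,0,0],[0,.001,0],[0,0,.01])]))
    x=r.x; return np.round([x[0],x[1],np.degrees(x[2])],4),round(-r.fun,1)
def grip(im,c,p0,win=30):
    """sieve: dark grip blob, centroid on the plane of its middle"""
    u,v=w2p(0,(p0[0],p0[1],.0845),c).astype(int); y0,x0=max(v-win,0),max(u-win,0)
    k=(im[y0:v+win,x0:u+win].max(2)<50).astype(np.uint8)
    n,l,st,ce=cv2.connectedComponentsWithStats(k)
    j=[q for q in range(1,n) if 25<st[q,4]<900]
    return [(np.round(p2w(0,ce[q][0]+x0,ce[q][1]+y0,.0845,c),4)[:2],int(st[q,4])) for q in j]
E
cat > see.py <<'E'
from h import *
import pickle
c=pickle.load(open("w6.pkl","rb")); im=cv2.imread("pics/w6.png"); g=grad(im)
print(fit(g,c,COVER,(.635,-.135,.03),yaw=True))
for u,v in [(243,266),(487,217),(466,285)]:
    p=p2w(0,u,v,.072,c); print("bk",p[:2],fit(g,c,BEAKER,p))
for u,v in [(310,277),(423,203),(390,282)]:
    p=p2w(0,u,v,.09,c); print("sv",p[:2],grip(im,c,p))
RIM=np.vstack([rect(.075,.0825,.15),rect(.09,.0975,.15)])
c=pickle.load(open("w1.pkl","rb")); g=grad(cv2.imread("pics/w1.png"))
print("rim",fit(g,c,RIM,(.617,.1665,.08),yaw=True)); 
i=0
plan((.6345,-.13,.20,3.3))
E
python3 see.py
```

```text
(array([ 0.6374, -0.133 , -0.3272]), np.float64(105.7))
bk [ 0.44880409 -0.08650198] (array([ 0.4414, -0.0833,  0.2862]), np.float64(96.2))
bk [ 0.52772045 -0.39590475] (array([ 0.5274, -0.3988,  0.4282]), np.float64(94.7))
bk [ 0.43025572 -0.38856064] (array([ 0.4433, -0.3729, -0.0958]), np.float64(92.7))
sv [ 0.44491571 -0.17450694] [(array([ 0.4396, -0.1757]), 134)]
sv [ 0.54844852 -0.30410672] [(array([ 0.5441, -0.3085]), 167)]
sv [ 0.44109398 -0.27846579] [(array([ 0.4209, -0.284 ]), 411)]
rim (array([0.618 , 0.1672, 4.5668]), np.float64(117.5))
[ 53.4   2.6 160.7] [-0.  -0.2 -1.3]
```

```bash
cat > see2.py <<'E'
from h import *
import pickle
c=pickle.load(open("w6.pkl","rb")); im=cv2.imread("pics/w6.png"); g=grad(im)
for u,v in [(252,87),(314,90),(252,144),(311,146)]:
    p=p2w(0,u,v,.015,c); print("hole",np.round(p[:2],4),fit(g,c,circ(.0275,.015),p,rng=.008))
k=(im.max(2)<50).astype(np.uint8); n,l,st,ce=cv2.connectedComponentsWithStats(k)
q=l[119,284]; print(st[q],p2w(0,*ce[q],.042,c), [w2p(0,(.6374+a,-.133+b,.048),c) for a in(-.024,.024) for b in (-.006,.006)])
v=im.copy()
for m in [(.6374,-.133)]:
    for pt in COVER: 
        u,w=w2p(0,pt+[*m,0],c); cv2.circle(v,(int(u+.5),int(w+.5)),0,(0,0,255),-1)
for x,y in [(.4414,-.0833),(.5274,-.3988),(.4433,-.3729)]:
    for pt in BEAKER:
        u,w=w2p(0,pt+[x,y,0],c); cv2.circle(v,(int(u+.5),int(w+.5)),0,(0,0,255),-1)
cv2.imwrite("pics/v7.png",cv2.resize(v[40:310,200:520],None,fx=2.2,fy=2.2,interpolation=cv2.INTER_NEAREST))
E
python3 see2.py
```

```text
hole [ 0.6743 -0.0924] (array([ 0.674 , -0.0931,  0.1972]), np.float64(124.2))
hole [ 0.6733 -0.172 ] (array([ 0.6735, -0.1729,  0.251 ]), np.float64(112.0))
hole [ 0.6022 -0.093 ] (array([ 0.6018, -0.0929,  0.1254]), np.float64(118.9))
hole [ 0.6022 -0.1725] (array([ 0.6011, -0.1723,  0.4519]), np.float64(116.1))
[279 100  10  39 337] [ 0.63767262 -0.13376611  0.042     ] [array([286.98054905, 139.44177777]), array([277.37380276, 139.11979956]), array([288.55140961,  98.96897526]), array([278.60531594,  98.62358565])]
```

View pics/v7.png

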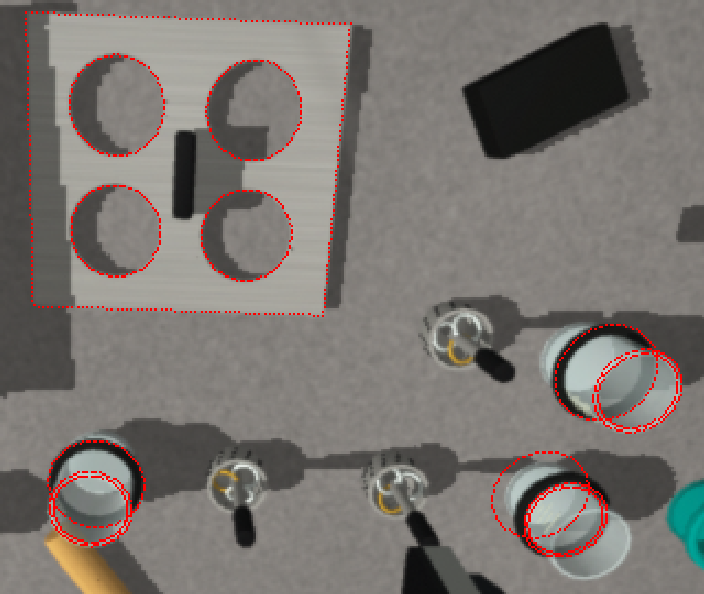

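The fits sit on the picture for the cover (0.6376, -0.1330, yaw ≈ 0) and for two beakers. The third needs a refit at (543,520) in the overlay, which I'll do later. Now I'll pick the cover.

```bash
python3 - <<'E'
from h import *
plan((.6376,-.133,.08,-.2),(.6376,-.133,.022,-.2))
E
```

```text
[ 55.9   5.8 280.7] [-0.1 -0.2  2.2]
[ 0.  0. 58.] [0. 0. 0.]
```

>>> servo_tool(series="0.02 0.002 0.03 0 -0.2 1 0;0.04 0.004 0.07 0 -0.2 2.2 0;0.056 0.006 0.11 0 -0.2 2.2 0;0.056 0.006 0.15 0 -0.2 2.2 0;0.056 0.006 0.19 0 -0.2 2.2 0")

```text
clock: 12.1
position: [0.6378, -0.1318, 0.1692]
ee_rot: [-0.0, 1.0, -0.001, 0.0]
contact_force: [-0.7, -2.0, 0.0]
width: 0.0855
gripper_force: 0.0
```

>>> servo_tool(series="0 0 0.035 0 0 0 0;0 0 0.065 0 0 0 0;0 0 0.085 0 0 0 0;0 0 0.09 0 0 0 0;0 0 0.09 0 0 0 0")

```text
clock: 12.6
position: [0.6372, -0.1325, 0.0802]
ee_rot: [-0.0, 1.0, -0.001, -0.0]
contact_force: [0.5, 0.7, 0.4]
width: 0.0851
gripper_force: 0.0
```

```bash
python3 - <<'E'
from h import *
plan((.6376,-.133,.023,-.2))
E
```

```text
[ 0.4  0.5 57.2] [-0.  0.  0.]
```

>>> servo_tool(series="0 0 0.02 0 0 0 0;0 0 0.04 0 0 0 0;0 0 0.053 0 0 0 0;0 0 0.057 0 0 0 0.3;0 0 0.057 0 0 0 0.5")

```text
clock: 13.1
position: [0.6377, -0.1337, 0.0237]
ee_rot: [-0.0, 1.0, -0.002, 0.0]
contact_force: [0.2, -0.2, -0.0]
width: 0.0592
gripper_force: 0.0
```

>>> servo_tool(series="0 0 0 0 0 0 0.7;0 0 0 0 0 0 1;0 0 0 0 0 0 1;0 0 0 0 0 0 1;0 0 0 0 0 0 1", squeeze=90)

```text
clock: 13.6
position: [0.6379, -0.1336, 0.0244]
ee_rot: [-0.0, 1.0, -0.002, 0.001]
contact_force: [-0.4, 1.8, 6.4]
width: 0.0099
gripper_force: 90.5
```

>>> servo_tool(series="0 0 -0.005 0 0 0 1;0 0 -0.02 0 0 0 1;0 0 -0.04 0 0 0 1;0 0 -0.06 0 0 0 1;0 0 -0.07 0 0 0 1")

```text
clock: 14.1
position: [0.6375, -0.134, 0.094]
ee_rot: [0.0, 1.0, -0.002, 0.0]
contact_force: [1.1, -0.4, -4.5]
width: 0.0103
gripper_force: 89.0
```

>>> servo_tool(series="0 0 -0.035 0 0 0 1;0 0 -0.07 0 0 0 1;0 0 -0.105 0 0 0 1;0 0 -0.14 0 0 0 1;0 0 -0.15 0 0 0 1")

```text
clock: 14.6
position: [0.6389, -0.1344, 0.2468]
ee_rot: [0.001, 1.0, -0.002, 0.003]
contact_force: [1.1, -0.0, -4.7]
width: 0.0103
gripper_force: 89.2
```

>>> servo_tool(series="-0.001 -0.02 0 0 0 0 1;-0.003 -0.05 0 0 0 -1 1;-0.005 -0.08 0 0 0 -2 1;-0.008 -0.115 0 0 0 -2.5 1;-0.01 -0.15 0 0 0 -2.5 1")

```text
clock: 15.1
position: [0.626, 0.0182, 0.24]
ee_rot: [-0.001, 1.0, 0.02, -0.003]
contact_force: [0.5, 0.0, -4.1]
width: 0.0099
gripper_force: 88.9
```

>>> servo_tool(series="-0.001 -0.035 0 0 0 -1 1;-0.001 -0.07 0 0 0 -2 1;-0.001 -0.1 0 0 0 -2.2 1;-0.001 -0.13 0 0 0 -2.2 1;-0.001 -0.149 0 0 0 -2.2 1")

```text
clock: 15.6
position: [0.6191, 0.1679, 0.2403]
ee_rot: [-0.0, 0.999, 0.04, -0.003]
contact_force: [0.6, 0.1, -5.4]
width: 0.0103
gripper_force: 88.9
```

>>> servo_tool(series="0 0 0 0 0 0 1;0 0 0 0 0 0 1;0 0 0 0 0 0 1")

```text
clock: 15.9
position: [0.6208, 0.1641, 0.2424]
ee_rot: [0.0, 0.999, 0.039, -0.001]
contact_force: [-0.3, -0.1, -4.5]
width: 0.0102
gripper_force: 88.9
```

```bash
python3 - <<'E'
from h import *
import pickle
s=manip.get_state(); print(s["position"],s["ee_rot"])
c=info("wrist"); save("wrist","w8.png"); pickle.dump(c,open("w8.pkl","wb")); g=grad(cv2.imread("pics/w8.png"))
z0=s["position"][2]-.024
print("cover",fit(g,c,COVER,(s["position"][0],s["position"][1]+.0006,.08),z0=z0,rng=.008,yaw=True))
RIM=rect(.09,.0975,.15); print("rim",fit(g,c,RIM,(.618,.1672,.08),rng=.008,yaw=True))
plan((.618,.1668,.19,4.6),(.618,.1668,.164,4.6))
b=save("scene","s8.png")
E
```

```text
[0.62084089 0.16412299 0.24243656] [ 4.68679119e-04  9.99255589e-01  3.85670790e-02 -7.92772449e-04]
cover (array([0.6202, 0.1637, 4.1381]), np.float64(63.7))
rim (array([0.6161, 0.1614, 2.7099]), np.float64(46.5))
[-2.7 -3.1 52.7] [ 0.   0.1 -0.2]
[ 0.  0. 26.] [0. 0. 0.]
```

>>> servo_tool(series="-0.0025 -0.003 0.015 0 0 -0.3 1;-0.0025 -0.003 0.035 0 0 -0.3 1;-0.0025 -0.003 0.052 0 0 -0.3 1;-0.0025 -0.003 0.055 0 0 -0.3 1;-0.0025 -0.003 0.055 0 0 -0.3 1")

```text
clock: 16.5
position: [0.6183, 0.1672, 0.188]
ee_rot: [0.0, 0.999, 0.041, -0.001]
contact_force: [-0.4, -0.8, -4.7]
width: 0.0102
gripper_force: 88.8
```

```bash
python3 - <<'E'
from h import *
plan((.6184,.167,.164,4.6))
E
```

```text
[ 0.1  0.2 24. ] [0.  0.1 0.1]
```

>>> servo_tool(series="0 0 0.005 0 0 0 1;0 0 0.01 0 0 0 1;0 0 0.014 0 0 0 1;0 0 0.018 0 0 0 1;0 0 0.018 0 0 0 1")

```text
clock: 17.0
position: [0.6179, 0.1679, 0.1696]
ee_rot: [-0.0, 0.999, 0.042, -0.001]
contact_force: [-0.2, -0.5, -4.9]
width: 0.0101
gripper_force: 88.9
```

>>> servo_tool(series="0 0 0.002 0 0 0 1;0 0 0.004 0 0 0 1;0 0 0.006 0 0 0 1;0 0 0.006 0 0 0 1")

```text
clock: 17.4
position: [0.6185, 0.168, 0.1645]
ee_rot: [-0.0, 0.999, 0.042, 0.0]
contact_force: [-0.5, 0.4, -4.0]
width: 0.0102
gripper_force: 89.3
```

>>> servo_tool(series="0 0 0.001 0 0 0 1;0 0 0.002 0 0 0 1;0 0 0.002 0 0 0 1;0 0 0.002 0 0 0 1")

```text
clock: 17.8
position: [0.6186, 0.168, 0.1644]
ee_rot: [-0.0, 0.999, 0.042, 0.001]
contact_force: [-2.8, -0.5, 5.6]
width: 0.01
gripper_force: 90.7
```

>>> servo_tool(series="0 0 0 0 0 0 0.7;0 0 0 0 0 0 0.4;0 0 0 0 0 0 0;0 0 0 0 0 0 0;0 0 0 0 0 0 0")

```text
clock: 18.3
position: [0.6185, 0.1679, 0.1622]
ee_rot: [-0.0, 0.999, 0.042, 0.0]
contact_force: [0.0, -0.1, 0.3]
width: 0.0811
gripper_force: 0.0
```

>>> servo_tool(series="0 0 -0.02 0 0 0 0;0 0 -0.055 0 0 0 0;0 0 -0.095 0 0 0 0;0 0 -0.13 0 0 0 0;0 0 -0.16 0 0 0 0")

```text
clock: 18.8
position: [0.6187, 0.1679, 0.3246]
ee_rot: [-0.0, 0.999, 0.042, 0.001]
contact_force: [0.4, 0.6, -0.3]
width: 0.0857
gripper_force: 0.0
```

>>> servo_tool(series="-0.025 0 0 0 0 0 0;-0.06 0 -0.02 0 0 0 0;-0.06 0 -0.04 0 0 0 0;-0.06 0 -0.05 0 0 0 0;-0.06 0 -0.05 0 0 0 0")

```text
clock: 19.3
position: [0.5596, 0.163, 0.374]
ee_rot: [-0.0, 0.999, 0.042, 0.002]
contact_force: [-0.3, -0.8, 0.1]
width: 0.0852
gripper_force: 0.0
```

```bash
python3 - <<'E'
from h import *
import pickle
s=manip.get_state(); print(s["position"],s["ee_rot"])
c=info("wrist"); save("wrist","w9.png"); pickle.dump(c,open("w9.pkl","wb")); g=grad(cv2.imread("pics/w9.png"))
print("cover",fit(g,c,COVER,(.6185,.1675,.08),z0=.14,rng=.01,yaw=True))
for a in (-.036,.036):
  for b in (-.04,.04):
    t=np.radians(4.57); p=(.6185+a*np.cos(t)-b*np.sin(t),.1675+a*np.sin(t)+b*np.cos(t)); print(np.round(p,4),fit(g,c,circ(.0275,.155),p,rng=.008))
# look at the beakers and sieves from above next
plan((.40,-.20,.38,2),(.40,-.20,.38,2))
E
```

```text
[0.55964178 0.16303624 0.37397814] [-3.32193106e-04  9.99136366e-01  4.15020656e-02  1.99773589e-03]
cover (array([0.6176, 0.1675, 4.7353]), np.float64(102.7))
[0.5858 0.1248] (array([0.5851, 0.125 , 0.1135]), np.float64(124.4))
[0.5794 0.2045] (array([0.579 , 0.2046, 0.105 ]), np.float64(149.5))
[0.6576 0.1305] (array([0.6572, 0.1311, 0.0064]), np.float64(122.5))
[0.6512 0.2102] (array([0.6506, 0.2105, 0.0631]), np.float64(148.8))
[-188.9  348.5   -7.9] [-0.  -0.1  2.8]
[0. 0. 0.] [0. 0. 0.]
```

```bash
python3 - <<'E'
from h import *
plan((.50,-.24,.36,2))
E
```

```text
[-92.6 396.6  12.3] [-0.  -0.1  2.8]
```

>>> servo_tool(series="-0.006 0.025 0 0 0 0 0;-0.016 0.068 0 0 0 1 0;-0.026 0.112 0 0 0 2 0;-0.036 0.155 0 0 0 2.8 0;-0.046 0.198 0 0 0 2.8 0")

```text
clock: 19.85
position: [0.529, -0.0399, 0.3705]
ee_rot: [-0.0, 1.0, 0.017, -0.001]
contact_force: [1.2, 0.3, -0.1]
width: 0.0857
gripper_force: 0.0
```

>>> servo_tool(series="-0.008 0.043 0 0 0 0 0;-0.017 0.088 0 0 0 0 0;-0.026 0.133 0 0 0 0 0;-0.033 0.17 0.005 0 0 0 0;-0.037 0.2 0.012 0 0 0 0")

```text
clock: 20.35
position: [0.4986, -0.2421, 0.3585]
ee_rot: [-0.0, 1.0, 0.016, -0.001]
contact_force: [0.2, 0.6, -0.3]
width: 0.0856
gripper_force: 0.0
```

>>> servo_tool(series="0 0 0 0 0 0 0;0 0 0 0 0 0 0")

```text
clock: 20.55
position: [0.499, -0.2398, 0.3584]
ee_rot: [-0.001, 1.0, 0.016, -0.001]
contact_force: [0.3, -0.5, 1.2]
width: 0.0853
gripper_force: 0.0
```

```bash
cat > look.py <<'E'
import sys
from h import *
import pickle
np.set_printoptions(precision=4,suppress=True)
n=sys.argv[1]
BK=[(.4414,-.0833),(.5274,-.3988),(.429,-.388)]; SV=[(.4396,-.1757),(.5441,-.3085),(.442,-.278)]
s=manip.get_state(); print(s["clock"],s["position"])
c=info("wrist"); save("wrist",n+".png"); pickle.dump(c,open(n+".pkl","wb")); im=cv2.imread("pics/"+n+".png"); g=grad(im)
RING=np.vstack([BEAKER,circ(.025,.072),circ(.031,.030)[::2]])
for p in BK: print("bk",p,fit(g,c,RING,p,rng=.012))
for p in SV: print("sv",p,grip(im,c,p))
E
python3 look.py w10
```

```text
20.55 [ 0.499  -0.2398  0.3584]
bk (0.4414, -0.0833) (array([ 0.4406, -0.0826,  0.1017]), np.float64(101.6))
bk (0.5274, -0.3988) (array([ 0.5269, -0.3992,  0.1947]), np.float64(96.4))
bk (0.429, -0.388) (array([ 0.4275, -0.3921,  0.1353]), np.float64(92.6))
sv (0.4396, -0.1757) [(array([ 0.44  , -0.1755]), 132)]
sv (0.5441, -0.3085) [(array([ 0.5442, -0.3084]), 133)]
sv (0.442, -0.278) [(array([ 0.4398, -0.2821]), 129)]
```

```bash
python3 - <<'E'
from h import *
plan((.5442,-.3084,.17,2),(.5442,-.3084,.075,2))
E
```

```text
[ 42.9  71.3 188.9] [-0.1  0.1 -0.1]
[ 0.  0. 95.] [0. 0. 0.]
```

>>> servo_tool(series="0.014 0.023 0.035 0 0 0 0.4;0.028 0.047 0.08 0 0 0 0.6;0.043 0.071 0.12 0 0 0 0.6;0.043 0.071 0.16 0 0 0 0.6;0.043 0.0715 0.189 0 0 0 0.6")

```text
clock: 21.1
position: [0.5444, -0.3076, 0.1678]
ee_rot: [-0.002, 1.0, 0.018, -0.001]
contact_force: [0.5, 0.3, 0.1]
width: 0.0343
gripper_force: 0.0
```

>>> servo_tool(series="0 0 0 0 0 0 0.6;0 0 0 0 0 0 0.6")

```text
clock: 21.3
position: [0.5453, -0.3084, 0.1718]
ee_rot: [-0.0, 1.0, 0.018, 0.0]
contact_force: [-0.3, -0.2, 0.3]
width: 0.0344
gripper_force: 0.0
```

```bash
python3 - <<'E'
from h import *
c=info("wrist"); save("wrist","w11.png"); print(grip(cv2.imread("pics/w11.png"),c,(.5442,-.3084)))
plan((.5442,-.3084,.075,2),(.5442,-.3084,.17,2),(.5269,-.3992,.17,2))
E
```

```text
[(array([ 0.5435, -0.3077]), 452)]
[-2.  -0.9 98.2] [ 0.1 -0.2  0. ]
[  0.   0. -95.] [0. 0. 0.]
[-20.5  90.1   0. ] [0. 0. 0.]
```

>>> servo_tool(series="-0.001 0 0.025 0 0 0 0.6;-0.001 0 0.06 0 0 0 0.6;-0.001 0 0.085 0 0 0 0.6;-0.001 0 0.096 0 0 0 0.6;-0.001 0 0.096 0 0 0 0.6")

```text
clock: 21.85
position: [0.5439, -0.3092, 0.0758]
ee_rot: [0.0, 1.0, 0.017, 0.0]
contact_force: [-0.6, 0.4, 0.0]
width: 0.034
gripper_force: 0.0
```

>>> servo_tool(series="0 0 0 0 0 0 0.8;0 0 0 0 0 0 1;0 0 0 0 0 0 1;0 0 0 0 0 0 1;0 0 0 0 0 0 1", squeeze=30)

```text
clock: 22.35
position: [0.5447, -0.3102, 0.0773]
ee_rot: [0.001, 1.0, 0.017, 0.002]
contact_force: [0.1, 0.4, 5.8]
width: 0.011
gripper_force: 31.3
```

>>> servo_tool(series="0 0 -0.02 0 0 0 1;0 0 -0.05 0 0 0 1;0 0 -0.085 0 0 0 1;0 0 -0.095 0 0 0 1;0 0 -0.095 0 0 0 1")

```text
clock: 22.85
position: [0.5444, -0.31, 0.1722]
ee_rot: [0.001, 1.0, 0.017, 0.002]
contact_force: [-0.3, 0.4, -0.3]
width: 0.0104
gripper_force: 30.9
```

>>> servo_tool(series="-0.004 0.018 0 0 0 0 1;-0.01 0.045 0 0 0 0 1;-0.016 0.072 0 0 0 0 1;-0.0195 0.09 0 0 0 0 1;-0.0195 0.09 0 0 0 0 1")

```text
clock: 23.35
position: [0.5257, -0.4028, 0.1681]
ee_rot: [-0.001, 1.0, 0.016, -0.001]
contact_force: [0.2, 0.9, -0.9]
width: 0.0102
gripper_force: 30.9
```

>>> servo_tool(series="0 0 0 0 0 0 1;0 0 0 0 0 0 1")

```text
clock: 23.55
position: [0.5269, -0.3989, 0.1696]
ee_rot: [-0.001, 1.0, 0.017, -0.0]
contact_force: [0.4, -0.1, -0.4]
width: 0.0106
gripper_force: 30.9
```

```bash
cat > over.py <<'E'
import sys
from h import *
n,x,y,z=sys.argv[1],*map(float,sys.argv[2:5])
ps=[manip.get_state()["position"]]
c=info("wrist"); im=save("wrist",n+".png")[:,:,::-1].copy(); g=grad(im)
RING=np.vstack([circ(.025,.072),circ(.0225,.072),circ(.031,.037),circ(.031,.030)])
print("bk",fit(g,c,RING,(x,y),rng=.01))
s=manip.get_state(); print("tcp",s["clock"],s["position"],s["width"],s["gripper_force"])
plan((x,y,z,2))
E
python3 over.py w12 .5269 -.3992 .079
```

```text
bk (array([ 0.5152, -0.4235,  6.5189]), np.float64(70.1))
tcp 23.6 [ 0.52711645 -0.39877676  0.1699    ] 0.010675162113145086 30.880980491638184
[-0.2  0.5 90.9] [-0.1  0.   0. ]
```

>>> servo_tool(series="0 0.0005 0.02 0 0 0 1;0 0.0005 0.05 0 0 0 1;0 0.0005 0.07 0 0 0 1;0 0.0005 0.08 0 0 0 1;0 0.0005 0.088 0 0 0 1")

```text
clock: 24.1
position: [0.5389, -0.4044, 0.0996]
ee_rot: [0.008, 1.0, 0.016, 0.015]
contact_force: [2.8, 13.7, 85.1]
width: 0.0078
gripper_force: 71.0
```

>>> servo_tool(series="0 0 0.001 0 0 0 1;0 0 0.002 0 0 0 1;0 0 0.003 0 0 0 1;0 0 0.003 0 0 0 1")

```text
clock: 24.5
position: [0.5421, -0.4021, 0.0978]
ee_rot: [0.007, 1.0, 0.016, 0.018]
contact_force: [8.5, 11.6, 58.5]
width: 0.0074
gripper_force: 64.3
```

Unexpected contact, so I'm backing up at once to look.

>>> servo_tool(series="0 0 -0.02 0 0 0 1;0 0 -0.05 0 0 0 1;0 0 -0.085 0 0 0 1;0 0 -0.12 0 0 0 1;0 0 -0.15 0 0 0 1")

```text
clock: 25.0
position: [0.5277, -0.3993, 0.2317]
ee_rot: [0.0, 1.0, 0.018, 0.001]
contact_force: [-0.3, 0.0, -0.6]
width: 0.0073
gripper_force: 46.9
```

```bash
python3 - <<'E'
from h import *
import pickle
s=manip.get_state(); print(s["position"],s["ee_rot"],s["width"],s["gripper_force"],s["contact_force"])
pickle.dump(info("wrist"),open("w13.pkl","wb"))
a=save("wrist","w13.png")[:,:,::-1]; b=save("top","t13.png")[:,:,::-1]; d=save("scene","s13.png")[:,:,::-1]
A=cv2.resize(a,(440,330)); B=cv2.resize(b[150:260,280:440],(360,247)); D=cv2.resize(d[210:350,40:320],(500,250))
o=np.zeros((580,800,3),np.uint8); o[:330,:440]=A; o[:247,440:]=B; o[330:580,:500]=D; cv2.imwrite("pics/v13.png",o)
E
```

```text
[ 0.52768949 -0.3992935   0.23171545] [4.10360092e-04 9.99838419e-01 1.79554924e-02 7.53865257e-04] 0.007319551228275255 46.91136443987489 [-0.34548782  0.00443588 -0.64946181]
```

View pics/v13.png

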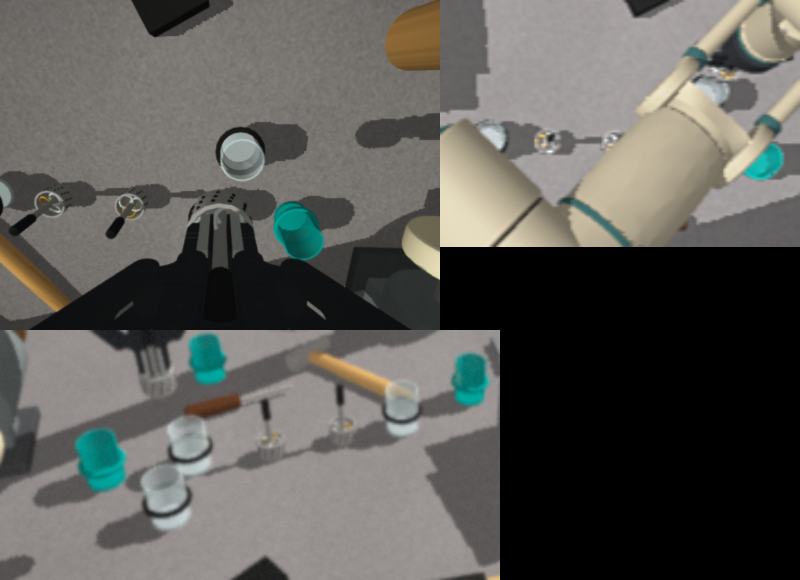

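The scene view shows all beakers upright. The sieve has slid up, so the pads now hold its thin stem. In the wrist view a beaker shows at about (308,193) in full-size pixels, so I'll measure whether it was displaced.

```bash
python3 - <<'E'
from h import *
import pickle
c=pickle.load(open("w13.pkl","rb")); im=cv2.imread("pics/w13.png"); g=grad(im)
RING=np.vstack([circ(.025,.072),circ(.0225,.072),circ(.031,.037),circ(.031,.030)])
p=p2w(0,308,199,.072,c); print(p, fit(g,c,RING,p,rng=.02))
i=info("scene"); g=grad(cv2.imread("pics/s13.png"))
for q in [(.5269,-.3992),(.4275,-.3921),(.4406,-.0826)]: print(q,"old->scene px",w2p(0,(*q,.072),i), fit(g,i,RING,q,rng=.04))
for u,v in [(190,425),(165,477),(402,390)]: print("rim px",u,v,p2w(0,40+u*.56,210+(v-330)*.56,.072,i))
print([w2p(0,(*q,.072),c) for q in [(.5269,-.3992),(.4275,-.3921)]])
plan((.5438,-.308,.10,2),(.5438,-.308,.06,2))
E
```

```text
[ 0.52633146 -0.42515198  0.072     ] (array([ 0.5219, -0.4255,  0.3641]), np.float64(107.4))
(0.5269, -0.3992) old->scene px [142.22159663 290.55693175] (array([ 0.5214, -0.4265, -0.1421]), np.float64(98.7))
(0.4275, -0.3921) old->scene px [143.28040589 263.41734998] (array([ 0.4258, -0.3923,  0.3162]), np.float64(101.5))
(0.4406, -0.0826) old->scene px [264.26849909 242.77255676] (array([ 0.4825, -0.0932, -0.9852]), np.float64(83.3))
rim px 190 425 [ 0.42907859 -0.38475046  0.072     ]
rim px 165 477 [ 0.52575925 -0.42049526  0.072     ]
rim px 402 390 [ 0.44485032 -0.08150044  0.072     ]
[array([278.41000498, 197.37006769]), array([267.47796106, 296.6979368 ])]
[ 18.1 -92.1 131.9] [ 0.2 -0.2  0. ]
[ 0.  0. 40.] [0. 0. 0.]
```

```bash
python3 - <<'E'
from h import *
i=info("scene")
for z in (.16,.18,.19,.2,.21,.22,.2317): print(z,np.round((w2p(0,(.5277,-.3993,z),i)-[40,210])/.56+[0,330],1))
im=cv2.imread("pics/s13.png"); cv2.imwrite("pics/v14.png",np.hstack([cv2.resize(im[190:265,90:170],(480,450),interpolation=cv2.INTER_CUBIC)]))
E
```

```text
0.16 [169.7 420.6]
0.18 [166.6 407.6]
0.19 [165.  400.9]
0.2 [163.4 394.2]
0.21 [161.8 387.5]
0.22 [160.2 380.6]
0.2317 [158.3 372.4]
```

View pics/v14.png

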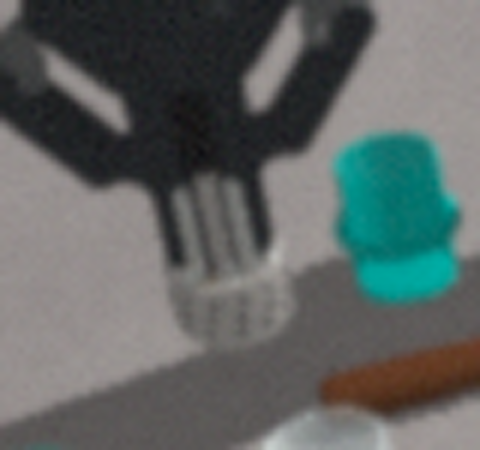

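The cup hangs just under the fingertips, with its foot about 30 mm below the TCP. I'll stand it back on the bench where it was, open slightly, rise and re-grip it.

>>> servo_tool(series="0.004 -0.02 0.02 0 0 0 1;0.009 -0.046 0.05 0 0 0 1;0.014 -0.07 0.09 0 0 0 1;0.018 -0.092 0.12 0 0 0 1;0.018 -0.092 0.15 0 0 0 1", squeeze=30)

```text
clock: 25.65
position: [0.5404, -0.3028, 0.0761]
ee_rot: [-0.002, 1.0, 0.019, -0.002]
contact_force: [0.5, 0.0, -0.2]
width: 0.0074
gripper_force: 47.0
```

>>> servo_tool(series="0 0 0.015 0 0 0 1;0 0 0.028 0 0 0 1;0 0 0.036 0 0 0 1;0 0 0.036 0 0 0 1")

```text
clock: 26.05
position: [0.5411, -0.3073, 0.0418]
ee_rot: [-0.001, 1.0, 0.017, -0.001]
contact_force: [0.2, -0.0, -0.7]
width: 0.0076
gripper_force: 47.0
```

>>> servo_tool(series="0 0 0.002 0 0 0 1;0 0 0.004 0 0 0 1;0 0 0.006 0 0 0 1;0 0 0.006 0 0 0 1")

```text
clock: 26.45
position: [0.542, -0.308, 0.0375]
ee_rot: [0.0, 1.0, 0.017, 0.0]
contact_force: [-0.2, -0.3, -1.0]
width: 0.0075
gripper_force: 47.0
```

>>> servo_tool(series="0 0 0.002 0 0 0 1;0 0 0.004 0 0 0 1;0 0 0.005 0 0 0 1;0 0 0.005 0 0 0 1")

```text
clock: 26.85
position: [0.5418, -0.3078, 0.032]
ee_rot: [-0.0, 1.0, 0.017, -0.0]
contact_force: [0.2, -0.3, -0.8]
width: 0.0074
gripper_force: 47.0
```

>>> servo_tool(series="0 0 0.001 0 0 0 1;0 0 0.002 0 0 0 1;0 0 0.002 0 0 0 1;0 0 0.002 0 0 0 1")

```text
clock: 27.25
position: [0.542, -0.308, 0.0305]
ee_rot: [0.0, 1.0, 0.017, 0.0]
contact_force: [-0.0, 0.4, 2.3]
width: 0.0074
gripper_force: 47.7
```

Contact with the bench at TCP 0.0305. I'll open slightly and rise.

>>> servo_tool(series="0 0 0 0 0 0 0.9;0 0 0 0 0 0 0.89;0 0 -0.001 0 0 0 0.89;0 0 -0.003 0 0 0 0.89;0 0 -0.006 0 0 0 0.89", squeeze=20)

```text
clock: 27.75
position: [0.5417, -0.3077, 0.036]
ee_rot: [-0.0, 1.0, 0.017, -0.0]
contact_force: [-0.7, -0.3, 0.4]
width: 0.0092
gripper_force: 0.3
```

```bash
python3 - <<'E'
from h import *
s=manip.get_state(); print(s["position"],s["width"],s["gripper_force"],s["contact_force"])
E
```

```text
[ 0.54169138 -0.30771279  0.03595056] 0.009194089892313862 0.2941843285225332 [-0.72365921 -0.28867044  0.38901254]
```

>>> servo_tool(series="0 0 -0.004 0 0 0 0.89;0 0 -0.01 0 0 0 0.89;0 0 -0.01 0 0 0 0.7;0 0 -0.01 0 0 0 0.6;0 0 -0.01 0 0 0 0.6")

```text
clock: 28.25
position: [0.542, -0.3079, 0.0464]
ee_rot: [-0.0, 1.0, 0.017, 0.0]
contact_force: [0.4, 0.0, 0.4]
width: 0.0341
gripper_force: 0.1
```

>>> servo_tool(series="0 0 -0.02 0 0 0 0.6;0 0 -0.05 0 0 0 0.6;0 0 -0.085 0 0 0 0.6;0 0 -0.12 0 0 0 0.6;0 0 -0.15 0 0 0 0.6")

```text
clock: 28.75
position: [0.5421, -0.308, 0.1981]
ee_rot: [0.0, 1.0, 0.017, 0.0]
contact_force: [0.5, 0.0, -0.1]
width: 0.0341
gripper_force: 0.0
```

>>> servo_tool(series="0 0 0 0 0 0 0.6;0 0 0 0 0 0 0.6")

```text
clock: 28.95
position: [0.542, -0.308, 0.1967]
ee_rot: [0.0, 1.0, 0.017, 0.0]
contact_force: [-0.7, -0.6, -0.3]
width: 0.0342
gripper_force: 0.0
```

```bash
cat > look2.py <<'E'
import sys, json
from h import *
np.set_printoptions(precision=4,suppress=True)
# usage: look2.py name 'b x y' 's x y' ...
n=sys.argv[1]; s=manip.get_state(); print(s["clock"],s["position"])
c=info("wrist"); im=save("wrist",n+".png")[:,:,::-1].copy(); g=grad(im); ci=info("scene"); gi=grad(save("scene",n+"s.png")[:,:,::-1].copy())
RING=np.vstack([circ(.025,.072),circ(.0225,.072),circ(.031,.037),circ(.031,.030)])
for a in sys.argv[2:]:
    k,x,y=a.split(); p=(float(x),float(y))
    if k=="b": print(a,"wrist",*fit(g,c,RING,p,rng=.03),"scene",*fit(gi,ci,RING,p,rng=.03))
    else: print(a,"wrist",grip(im,c,p,45))
E
python3 look2.py w15 "s .5425 -.308" "s .44 -.1755" "s .4398 -.2821" "b .5219 -.4255" "b .4275 -.3921"
```

```text
28.95 [ 0.542  -0.308   0.1967]
s .5425 -.308 wrist [(array([ 0.5374, -0.3251]), 359)]
s .44 -.1755 wrist [(array([ 0.4689, -0.1434]), 126), (array([ 0.4391, -0.1749]), 506)]
s .4398 -.2821 wrist []
b .5219 -.4255 wrist [ 0.5221 -0.4253 -0.022 ] 92.6 scene [ 0.5215 -0.4265  0.161 ] 98.8
b .4275 -.3921 wrist [ 0.4563 -0.379  -0.1009] 60.1 scene [ 0.4257 -0.3923 -0.1475] 102.1
```

```bash
python3 - <<'E'
from h import *
np.set_printoptions(precision=1,suppress=True)
c=info("wrist"); im=cv2.imread("pics/w15.png"); ci=info("scene"); si=cv2.imread("pics/w15s.png")
for n,I,C,box in (("wrist",im,c,(150,150,420,420)),("scene",si,ci,(130,230,240,320))):
    k=(I.max(2)<50).astype(np.uint8); a,l,st,ce=cv2.connectedComponentsWithStats(k)
    for q in range(1,a):
        if st[q,4]>20 and box[0]<ce[q][0]<box[2] and box[1]<ce[q][1]<box[3]: print(n,st[q],ce[q])
    for s in [(.5425,-.308),(.44,-.1755),(.4398,-.2821)]: print(n,"expect lo/hi grip",w2p(0,(*s,.068),C),w2p(0,(*s,.101),C), "foot",w2p(0,(*s,0),C))
# coarse look at the wrist picture near the sieve, as brightness text
x=cv2.resize(cv2.cvtColor(im[150:330,230:400],cv2.COLOR_BGR2GRAY),(57,36),interpolation=cv2.INTER_AREA)
print("\n".join("".join(" .:-=+*#%@"[min(9,v*10//256)] for v in r) for r in 255-x))
E
```

```text
wrist [374 187  69  63 731] [400.3 206.5]
wrist [293 206  17  28 359] [301.1 219.8]
wrist [   23   272   537   148 33627] [296.7 373.9]
wrist expect lo/hi grip [279.9 205.4] [279.9 219.2] foot [279.9 184.8]
wrist expect lo/hi grip [124.4 312.6] [107.1 336.7] foot [150.9 275.5]
wrist expect lo/hi grip [246.4 316.4] [242.7 340.8] foot [252.1 278.8]
scene [229 241   3  11  26] [230. 246.]
scene [187 250   4  10  26] [188.4 254.5]
scene [174 278   4  11  37] [175.5 283.1]
scene expect lo/hi grip [183.9 287.5] [182.1 276.7] foot [187.3 308.5]
scene expect lo/hi grip [230.2 250.6] [229.4 240.4] foot [231.8 270.5]
scene expect lo/hi grip [189.  258.7] [187.5 248.4] foot [192. 279.]<stdin>:11: RuntimeWarning: overflow encountered in scalar multiply
Traceback (most recent call last):
OverflowError: Python integer 256 out of bounds for uint8
```

```bash
python3 - <<'E'
from h import *
from scipy.optimize import least_squares
c=info("wrist"); ci=info("scene")
r=least_squares(lambda p:np.r_[w2p(0,p,c)-(301.1,219.8),w2p(0,p,ci)-(175.5,283.1)],(.537,-.325,.085)); print(r.x,r.fun)
for l,h,q in [((.068),.101,(.5374,-.3251))]: print(w2p(0,(*q,l),c),w2p(0,(*q,h),c))
plan((.5374,-.3251,.17,2),(.5374,-.3251,.075,2))
E
```

```text
[ 0.53532611 -0.3243894   0.08021572] [ 0.03844975  0.00586143  0.11411006 -0.0036694 ]
[301.31471048 212.25552396] [303.95447932 226.81307016]
[-4.3 17.7 24.7] [-0.1  0.1 -0. ]
[ 0.  0. 95.] [0. 0. 0.]
```

>>> servo_tool(series="-0.002 0.009 0.01 0 0 0 0.6;-0.0043 0.0177 0.02 0 0 0 0.6;-0.0043 0.0177 0.0247 0 0 0 0.6;-0.0043 0.0177 0.0247 0 0 0 0.6")

```text
clock: 29.45
position: [0.5372, -0.3256, 0.1693]
ee_rot: [-0.001, 1.0, 0.017, -0.002]
contact_force: [0.1, 0.3, 0.2]
width: 0.0343
gripper_force: 0.0
```

```bash
python3 look2.py w16 "s .5374 -.3251" "b .5219 -.4255"; python3 -c "
from h import *
plan((.5374,-.3251,.075,2))"
```

```text
29.45 [ 0.5372 -0.3256  0.1693]
s .5374 -.3251 wrist [(array([ 0.5373, -0.3249]), 466)]
b .5219 -.4255 wrist [ 0.5221 -0.4253  0.117 ] 93.7 scene [ 0.5215 -0.4265  0.076 ] 99.0
[-0.6 -0.5 95.9] [-0.1  0.  -0.1]
```

>>> servo_tool(series="0 0 0.025 0 0 0 0.6;0 0 0.06 0 0 0 0.6;0 0 0.085 0 0 0 0.6;0 0 0.0955 0 0 0 0.6;0 0 0.0955 0 0 0 0.6")

```text
clock: 30.05
position: [0.5377, -0.3251, 0.0749]
ee_rot: [-0.001, 1.0, 0.017, -0.001]
contact_force: [0.6, 0.3, 0.3]
width: 0.0341
gripper_force: 0.0
```

>>> servo_tool(series="0 0 0 0 0 0 0.8;0 0 0 0 0 0 1;0 0 0 0 0 0 1;0 0 0 0 0 0 1;0 0 0 0 0 0 1", squeeze=40)

```text
clock: 30.55
position: [0.5391, -0.3263, 0.0776]
ee_rot: [0.001, 1.0, 0.017, 0.001]
contact_force: [0.2, -0.2, 6.5]
width: 0.0104
gripper_force: 39.4
```

>>> servo_tool(series="0 0 -0.02 0 0 0 1;0 0 -0.05 0 0 0 1;0 0 -0.085 0 0 0 1;0 0 -0.1 0 0 0 1;0 0 -0.1 0 0 0 1")

```text
clock: 31.05
position: [0.5395, -0.3267, 0.1789]
ee_rot: [0.002, 1.0, 0.017, 0.002]
contact_force: [0.1, -0.2, 0.2]
width: 0.0107
gripper_force: 39.1
```

>>> servo_tool(series="-0.004 0.02 0 0 0 0 1;-0.009 0.05 0 0 0 0 1;-0.014 0.08 0 0 0 0 1;-0.0188 0.1 0 0 0 0 1;-0.0188 0.1 0 0 0 0 1")

```text
clock: 31.55
position: [0.5212, -0.4296, 0.1738]
ee_rot: [-0.0, 1.0, 0.015, -0.001]
contact_force: [0.1, -0.4, -1.2]
width: 0.0105
gripper_force: 39.1
```

>>> servo_tool(series="0 0 0 0 0 0 1;0 0 0 0 0 0 1;0 0 0 0 0 0 1")

```text
clock: 31.85
position: [0.523, -0.4252, 0.1759]
ee_rot: [-0.001, 1.0, 0.018, -0.0]
contact_force: [0.2, -0.6, -0.2]
width: 0.0105
gripper_force: 39.1
```

```bash
python3 look2.py w17 "b .5221 -.4255"; python3 -c "
from h import *
plan((.522,-.4255,.079,2))"
```

```text
31.85 [ 0.523  -0.4252  0.1759]
b .5221 -.4255 wrist [ 0.5219 -0.4255  0.0876] 100.8 scene [ 0.5211 -0.4266  0.6922] 98.4
[-1.2  0.1 97.2] [-0. -0.  0.]
```

>>> servo_tool(series="-0.0007 0 0.015 0 0 0 1;-0.0007 0 0.03 0 0 0 1;-0.0007 0 0.04 0 0 0 1;-0.0007 0 0.045 0 0 0 1;-0.0007 0 0.045 0 0 0 1")

```text
clock: 32.45
position: [0.522, -0.4259, 0.1304]
ee_rot: [-0.001, 1.0, 0.017, -0.0]
contact_force: [0.5, 0.0, -0.7]
width: 0.0106
gripper_force: 39.1
```

>>> servo_tool(series="0 0 0.01 0 0 0 1;0 0 0.02 0 0 0 1;0 0 0.03 0 0 0 1;0 0 0.03 0 0 0 1")

```text
clock: 32.85
position: [0.5212, -0.4254, 0.0988]
ee_rot: [-0.002, 1.0, 0.017, -0.001]
contact_force: [-0.1, -0.3, -0.4]
width: 0.0103
gripper_force: 39.1
```

```bash
python3 -c "
from h import *
plan((.522,-.4255,.079,2))"
```

```text
[ 0.9  0.2 19.8] [-0.2  0.2 -0. ]
```

>>> servo_tool(series="0 0 0.006 0 0 0 1;0 0 0.012 0 0 0 1;0 0 0.017 0 0 0 1;0 0 0.019 0 0 0 1;0 0 0.019 0 0 0 1")

```text
clock: 33.35
position: [0.522, -0.4262, 0.0816]
ee_rot: [-0.0, 1.0, 0.017, -0.0]
contact_force: [0.5, -0.7, -0.5]
width: 0.0106
gripper_force: 39.1
```

>>> servo_tool(series="0 0 0 0 0 0 0.9;0 0 0 0 0 0 0.75;0 0 0 0 0 0 0.7;0 0 0 0 0 0 0.6;0 0 0 0 0 0 0.6")

```text
clock: 33.85
position: [0.5223, -0.4264, 0.0822]
ee_rot: [0.0, 1.0, 0.017, 0.0]
contact_force: [0.9, -0.7, -0.5]
width: 0.0339
gripper_force: 0.0
```

>>> servo_tool(series="0 0 -0.02 0 0 0 0.6;0 0 -0.05 0 0 0 0.6;0 0 -0.085 0 0 0 0.4;0 0 -0.11 0 0 0 0.2;0 0 -0.11 0 0 0 0")

```text
clock: 34.35
position: [0.524, -0.4282, 0.1969]
ee_rot: [0.003, 1.0, 0.017, 0.003]
contact_force: [-1.0, 0.4, -0.3]
width: 0.076
gripper_force: 0.0
```

>>> servo_tool(series="0 0 0 0 0 0 0;0 0 0 0 0 0 0")

```text
clock: 34.55
position: [0.5214, -0.4256, 0.1903]
ee_rot: [-0.001, 1.0, 0.017, -0.001]
contact_force: [0.6, -0.0, -0.1]
width: 0.0857
gripper_force: 0.0
```

```bash
python3 look2.py w18 "b .5221 -.4255" "s .5221 -.4255"; python3 -c "
from h import *
plan((.522,-.4255,.11,-40),(.522,-.4255,.11,40),(.522,-.4255,.11,140))
print(manip.get_state()['qpos'])"
```

```text
34.55 [ 0.5214 -0.4256  0.1903]
b .5221 -.4255 wrist [ 0.5221 -0.4254  0.2638] 116.5 scene [ 0.5202 -0.4266  0.1557] 103.1
s .5221 -.4255 wrist [(array([ 0.5457, -0.406 ]), 227), (array([ 0.5461, -0.4446]), 287), (array([ 0.5191, -0.4259]), 403)]
[ 0.7  0.1 80.1] [-0.1  0.2 42. ]
[0. 0. 0.] [  0.   0. -80.]
[0. 0. 0.] [   0.    0. -100.]
[-7.87995556e-01  4.47919656e-01  1.34029354e+00  1.65228363e-04
  1.35701532e+00  7.48578108e-01]
```

The sieve stands in the beaker, concentric with it. Next I'll turn the tool to θ≈49.6° (tangential at hole1 and hole4) and grip this beaker above its ring.

>>> servo_tool(series="0 0 0 0 0 -8 0;0 0 0 0 0 -16 0;0 0 0 0 0 -24 0;0 0 0.02 0 0 -32 0;0 0 0.03 0 0 -40 0")

```text
clock: 35.15
position: [0.5214, -0.4256, 0.1595]
ee_rot: [-0.002, 0.933, 0.361, -0.001]
contact_force: [0.1, -0.7, -1.2]
width: 0.0852
gripper_force: 0.0
```

>>> servo_tool(series="0 0 0.01 0 0 -7.6 0;0 0 0.02 0 0 -7.6 0;0 0 0.02 0 0 -7.6 0;0 0 0.02 0 0 -7.6 0")

```text
clock: 35.55
position: [0.5221, -0.4263, 0.1415]
ee_rot: [-0.001, 0.908, 0.418, -0.0]
contact_force: [0.2, -0.2, -0.1]
width: 0.0854
gripper_force: 0.0
```

```bash
python3 look2.py w19 "b .5221 -.4255"; python3 -c "
from h import *
plan((.522,-.4257,.037,49.6))"
```

```text
35.55 [ 0.5221 -0.4263  0.1415]
b .5221 -.4255 wrist [ 0.5219 -0.4253  0.115 ] 107.4 scene [ 0.5201 -0.4266  0.5725] 103.2
[  0.4  -1.  105.5] [ 0.  -0.  -0.1]
```

>>> servo_tool(series="0 -0.001 0.03 0 0 0 0;0 -0.001 0.06 0 0 0 0;0 -0.001 0.09 0 0 0 0;0 -0.001 0.1045 0 0 0 0;0 -0.001 0.1045 0 0 0 0")

```text
clock: 36.15
position: [0.5204, -0.4248, 0.0357]
ee_rot: [-0.002, 0.908, 0.419, -0.001]
contact_force: [-0.8, 0.4, 0.4]
width: 0.0854
gripper_force: 0.0
```

>>> servo_tool(series="0 0 0 0 0 0 0.25;0 0 0 0 0 0 0.5;0 0 0 0 0 0 1;0 0 0 0 0 0 1;0 0 0 0 0 0 1", squeeze=35)

```text
clock: 36.65
position: [0.5223, -0.4266, 0.0397]
ee_rot: [0.002, 0.908, 0.419, 0.001]
contact_force: [-0.1, 1.0, 5.5]
width: 0.0496
gripper_force: 36.7
```

>>> servo_tool(series="0 0 -0.005 0 0 0 1;0 0 -0.02 0 0 0 1;0 0 -0.04 0 0 0 1;0 0 -0.06 0 0 0 1;0 0 -0.06 0 0 0 1")

```text
clock: 37.15
position: [0.5229, -0.4272, 0.1007]
ee_rot: [0.003, 0.908, 0.419, 0.001]
contact_force: [0.3, -0.0, -1.3]
width: 0.0498
gripper_force: 36.7
```

```bash
python3 -c "
from h import *
s=manip.get_state();print(s['position'],s['width'],s['gripper_force'],s['contact_force'])
c=info('wrist'); g=grad(save('wrist','w20.png')[:,:,::-1].copy())
RING=np.vstack([circ(.025,.072),circ(.0225,.072)])
z0=s['position'][2]-.037
print(fit(g,c,RING,s['position'],z0=z0,rng=.008))
plan((.522,-.4257,.30,49.6),(.42,-.20,.30,49.6),(.55,.06,.30,49.6),(.6506,.2105,.22,49.6))"
```

```text
[ 0.52294621 -0.42718927  0.10067099] 0.04980747085631505 36.68921168893576 [ 0.30493448 -0.02208987 -1.34048234]
(array([ 0.5255, -0.4262, -0.5793]), np.float64(75.2))
[ 4.000e-01  1.000e-01 -2.011e+02] [ 0.2  0.  -0. ]
[ 105.8 -224.     0. ] [0. 0. 0.]
[282.3 -69.5   0. ] [0. 0. 0.]
[179.8 -20.9  80. ] [0. 0. 0.]
```

>>> servo_tool(series="0 0 -0.03 0 0 0 1;0 0 -0.07 0 0 0 1;0 0 -0.11 0 0 0 1;0 0 -0.15 0 0 0 1;0 0 -0.19 0 0 0 1")

```text
clock: 37.7
position: [0.5209, -0.4252, 0.2872]
ee_rot: [-0.002, 0.908, 0.419, -0.0]
contact_force: [0.7, -0.4, -0.8]
width: 0.0493
gripper_force: 37.2
```

>>> servo_tool(series="0.015 -0.008 -0.005 0 0 0 1;0.04 -0.022 -0.01 0 0 0 1;0.07 -0.039 -0.01 0 0 0 1;0.105 -0.058 -0.01 0 0 0 1;0.14 -0.078 -0.01 0 0 0 1")

```text
clock: 38.2
position: [0.5522, -0.2662, 0.2947]
ee_rot: [-0.002, 0.908, 0.419, -0.001]
contact_force: [-0.1, -0.1, -1.6]
width: 0.0496
gripper_force: 37.4
```

>>> servo_tool(series="0.038 -0.021 0 0 0 0 1;0.076 -0.042 0 0 0 0 1;0.114 -0.063 0 0 0 0 1;0.152 -0.084 0 0 0 0 1;0.19 -0.105 0 0 0 0 1")

```text
clock: 38.7
position: [0.5951, -0.0533, 0.2949]
ee_rot: [-0.002, 0.908, 0.419, -0.002]
contact_force: [0.7, -0.9, -2.0]
width: 0.0492
gripper_force: 37.4
```

>>> servo_tool(series="0.035 -0.019 0 0 0 0 1;0.065 -0.036 0 0 0 0 1;0.095 -0.053 0 0 0 0 1;0.12 -0.067 0 0 0 0 1;0.14 -0.078 0 0 0 0 1")

```text
clock: 39.2
position: [0.6263, 0.1039, 0.2947]
ee_rot: [-0.001, 0.908, 0.42, -0.002]
contact_force: [1.2, -0.5, -1.5]
width: 0.0493
gripper_force: 37.4
```

>>> servo_tool(series="0.03 -0.016 0 0 0 0 1;0.055 -0.031 0 0 0 0 1;0.075 -0.042 0.015 0 0 0 1;0.09 -0.05 0.03 0 0 0 1;0.098 -0.055 0.04 0 0 0 1")

```text
clock: 39.7
position: [0.6479, 0.213, 0.2537]
ee_rot: [-0.001, 0.908, 0.42, -0.003]
contact_force: [-0.3, -0.5, -2.2]
width: 0.0494
gripper_force: 37.4
```

>>> servo_tool(series="0 0 0 0 0 0 1;0 0 0 0 0 0 1;0 0 0 0 0 0 1")

```text
clock: 40.0
position: [0.6496, 0.2104, 0.2584]
ee_rot: [0.0, 0.908, 0.419, 0.0]
contact_force: [0.4, -0.5, -1.8]
width: 0.0495
gripper_force: 37.4
```

```bash
cat > hang.py <<'E'
import sys
from h import *
n,x,y,th=sys.argv[1],*map(float,sys.argv[2:5])
s=manip.get_state(); print(s["clock"],s["position"],s["width"],s["gripper_force"])
c=info("wrist"); g=grad(save("wrist",n+".png")[:,:,::-1].copy()); z0=s["position"][2]-.039
print("beaker rim",fit(g,c,np.vstack([circ(.025,.072),circ(.0225,.072)]),s["position"],z0=z0,rng=.006), "ring",fit(g,c,np.vstack([circ(.031,.037),circ(.031,.03)]),s["position"],z0=z0,rng=.006))
print("cover",fit(g,c,COVER,(.6178,.1678,.08),z0=.14,rng=.006,yaw=True))
plan((x,y,.20,th),(x,y,.164,th))
E
python3 hang.py w21 .6506 .2105 49.6
```

```text
40.0 [0.64963274 0.21044635 0.25840459] 0.0494981494302437 37.42647260427475
beaker rim (array([0.6496, 0.2083, 0.2711]), np.float64(76.3)) ring (array([0.6514, 0.2116, 0.3062]), np.float64(79.7))
cover (array([0.6176, 0.1678, 4.7477]), np.float64(64.4))
[ 0.6  0.6 58.7] [ 0.1 -0.1 -0.1]
[ 0.  0. 36.] [0. 0. 0.]
```

>>> servo_tool(series="0.0006 0.0003 0.015 0 0 0 1;0.0006 0.0003 0.035 0 0 0 1;0.0006 0.0003 0.05 0 0 0 1;0.0006 0.0003 0.055 0 0 0 1;0.0006 0.0003 0.055 0 0 0 1")

```text
clock: 40.55
position: [0.6499, 0.2111, 0.2026]
ee_rot: [-0.0, 0.908, 0.419, -0.0]
contact_force: [-0.5, 0.2, -1.5]
width: 0.05
gripper_force: 37.4
```

>>> servo_tool(series="0 0 0 0 0 0 1;0 0 0 0 0 0 1")

```text
clock: 40.75
position: [0.6507, 0.2118, 0.2041]
ee_rot: [0.0, 0.908, 0.419, 0.001]
contact_force: [0.8, -0.2, -2.0]
width: 0.0495
gripper_force: 37.4
```

>>> servo_tool(series="0 0 0.004 0 0 0 1;0 0 0.008 0 0 0 1;0 0 0.012 0 0 0 1;0 0 0.014 0 0 0 1;0 0 0.014 0 0 0 1")

```text
clock: 41.25
position: [0.6496, 0.2118, 0.1879]
ee_rot: [-0.0, 0.908, 0.419, -0.001]
contact_force: [-0.3, 0.1, -2.4]
width: 0.0496
gripper_force: 37.4
```

>>> servo_tool(series="0 0 0.005 0 0 0 1;0 0 0.01 0 0 0 1;0 0 0.015 0 0 0 1;0 0 0.019 0 0 0 1;0 0 0.021 0 0 0 1")

```text
clock: 41.75
position: [0.6497, 0.2117, 0.1669]
ee_rot: [-0.0, 0.908, 0.419, -0.0]
contact_force: [0.0, 0.2, -1.6]
width: 0.0496
gripper_force: 37.4
```

>>> servo_tool(series="0 0 0.0015 0 0 0 1;0 0 0.003 0 0 0 1;0 0 0.003 0 0 0 1")

```text
clock: 42.05
position: [0.6501, 0.2118, 0.165]
ee_rot: [-0.0, 0.908, 0.419, 0.0]
contact_force: [0.2, -0.3, -1.5]
width: 0.0496
gripper_force: 37.4
```

Next: release, retreat, and go back over the sieves at θ=2°.

>>> servo_tool(series="0 0 0.0015 0 0 0 1;0 0 0.0015 0 0 0 0.35;0 0 0.0015 0 0 0 0.2;0 0 0.0015 0 0 0 0.1;0 0 0.0015 0 0 0 0.1")

```text
clock: 42.55
position: [0.65, 0.2118, 0.163]
ee_rot: [-0.0, 0.908, 0.419, -0.0]
contact_force: [0.3, -0.2, 0.6]
width: 0.0769
gripper_force: 0.0
```

>>> servo_tool(series="0 0 -0.015 0 0 0 0.1;0 0 -0.045 0 0 0 0.1;0 0 -0.085 0 0 0 0.1;0 0 -0.13 0 0 0 0;0 0 -0.17 0 0 0 0")

```text
clock: 43.05
position: [0.65, 0.2118, 0.3353]
ee_rot: [0.0, 0.908, 0.419, 0.001]
contact_force: [1.1, 0.2, 0.5]
width: 0.0854
gripper_force: 0.0
```

```bash
python3 -c "
from h import *
s=manip.get_state();print(s['clock'],s['position'])
c=info('wrist'); im=save('wrist','w22.png')[:,:,::-1].copy(); g=grad(im)
RING=np.vstack([circ(.025,.072),circ(.0225,.072),circ(.031,.037)])
print(fit(g,c,RING,(.6506,.2105),z0=.125,rng=.012)); print('cover',fit(g,c,COVER,(.6178,.1678,.08),z0=.14,rng=.006,yaw=True))
plan((.50,-.20,.34,2))"
```

```text
43.05 [0.64995448 0.21178467 0.33525248]
(array([0.6508, 0.2123, 0.3749]), np.float64(115.5))
cover (array([0.6171, 0.1673, 4.6706]), np.float64(89.9))
[-4.127e+02  1.514e+02 -3.000e-01] [ 0.2 -0.8 47.6]
```

>>> servo_tool(series="-0.025 0.004 0 0 0 0 0;-0.065 0.01 0 0 0 0 0;-0.11 0.016 0 0 0 0 0;-0.155 0.023 0 0 0 0 0;-0.2 0.03 0 0 0 0 0")

```text
clock: 43.6
position: [0.5419, 0.0389, 0.3328]
ee_rot: [0.0, 0.908, 0.419, 0.0]
contact_force: [0.2, -0.7, 0.2]
width: 0.0853
gripper_force: 0.0
```

>>> servo_tool(series="-0.045 0.007 0 0 0 0 0;-0.09 0.013 0 0 0 0 0;-0.135 0.02 0 0 0 0 0;-0.18 0.027 0.01 0 0 0 0.3;-0.215 0.032 0.02 0 0 0 0.6")

```text
clock: 44.1
position: [0.4266, -0.1461, 0.3131]
ee_rot: [0.001, 0.908, 0.419, 0.0]
contact_force: [1.4, 0.3, -0.3]
width: 0.0589
gripper_force: 0.0
```

>>> servo_tool(series="-0.03 0.005 0.01 0 0 0 0.6;-0.053 0.008 0.02 0 0 0 0.6;-0.053 0.008 0.02 0 0 0 0.6;-0.053 0.008 0.02 0 0 0 0.6")

```text
clock: 44.5
position: [0.3996, -0.1898, 0.293]
ee_rot: [-0.0, 0.908, 0.418, 0.0]
contact_force: [0.9, 0.9, -0.8]
width: 0.0343
gripper_force: 0.0
```

```bash
python3 look2.py w23 "b .4406 -.0826" "s .44 -.1755" "s .4398 -.2821" "b .4258 -.3923"; python3 -c "
from h import *
plan((.44,-.1755,.17,49.6))"
```

```text
44.5 [ 0.3996 -0.1898  0.293 ]
b .4406 -.0826 wrist [ 0.4408 -0.084  -0.0806] 109.9 scene [ 0.4381 -0.0853  0.2804] 79.2
s .44 -.1755 wrist [(array([ 0.4399, -0.176 ]), 160)]
s .4398 -.2821 wrist [(array([ 0.4397, -0.2827]), 218), (array([ 0.4385, -0.3373]), 145)]
b .4258 -.3923 wrist [ 0.4272 -0.392   0.2176] 96.4 scene [ 0.4257 -0.3921 -0.1136] 92.3
[ 36.1  21.2 123.5] [ 0.  -0.1  0. ]
```

>>> servo_tool(series="0.012 0.007 0.03 0 0 0 0.6;0.024 0.014 0.065 0 0 0 0.6;0.036 0.021 0.1 0 0 0 0.6;0.036 0.021 0.12 0 0 0 0.6;0.036 0.021 0.1235 0 0 0 0.6")

```text
clock: 45.1
position: [0.4384, -0.174, 0.1673]
ee_rot: [-0.002, 0.907, 0.42, -0.001]
contact_force: [-1.4, 0.9, 0.5]
width: 0.0344
gripper_force: 0.0
```

>>> servo_tool(series="0 0 0 0 0 0 0.6;0 0 0 0 0 0 0.6")

```text
clock: 45.3
position: [0.4402, -0.1762, 0.171]
ee_rot: [0.001, 0.908, 0.419, 0.001]
contact_force: [-0.0, -0.0, 0.4]
width: 0.0342
gripper_force: 0.0
```

```bash
python3 look2.py w24 "b .4407 -.0833" "s .44 -.1757"; python3 -c "
from h import *
plan((.44,-.1758,.075,49.6))"
```

```text
45.3 [ 0.4402 -0.1762  0.171 ]
b .4407 -.0833 wrist [ 0.4402 -0.0822 -0.0571] 107.2 scene [ 0.4381 -0.0852  0.3392] 78.9
s .44 -.1757 wrist [(array([ 0.4393, -0.1761]), 454)]
[ 0.4 -0.7 96.1] [ 0.2 -0.  -0. ]
```

>>> servo_tool(series="0 0 0.025 0 0 0 0.6;0 0 0.06 0 0 0 0.6;0 0 0.085 0 0 0 0.6;0 0 0.0955 0 0 0 0.6;0 0 0.0955 0 0 0 0.6")

```text
clock: 45.9
position: [0.4386, -0.1759, 0.0737]
ee_rot: [-0.001, 0.908, 0.419, -0.0]
contact_force: [-0.5, -0.4, 0.3]
width: 0.0338
gripper_force: 0.0
```

>>> servo_tool(series="0 0 0 0 0 0 0.8;0 0 0 0 0 0 1;0 0 0 0 0 0 1;0 0 0 0 0 0 1;0 0 0 0 0 0 1", squeeze=40)

```text
clock: 46.4
position: [0.4401, -0.1766, 0.0754]
ee_rot: [0.001, 0.908, 0.419, 0.001]
contact_force: [0.1, 0.4, 6.0]
width: 0.0107
gripper_force: 39.6
```

>>> servo_tool(series="0 0 -0.02 0 0 0 1;0 0 -0.05 0 0 0 1;0 0 -0.085 0 0 0 1;0 0 -0.1 0 0 0 1;0 0 -0.1 0 0 0 1")

```text
clock: 46.9
position: [0.4405, -0.1768, 0.1765]
ee_rot: [0.002, 0.908, 0.419, 0.002]
contact_force: [1.4, -0.5, -0.9]
width: 0.0106
gripper_force: 39.2
```

>>> servo_tool(series="0.015 -0.0125 0 0 0 0 1;0.04 -0.033 0 0 0 0 1;0.06 -0.05 0 0 0 0 1;0.0715 -0.0597 0 0 0 0 1;0.0715 -0.0597 0 0 0 0 1")

```text
clock: 47.4
position: [0.4385, -0.0808, 0.1727]
ee_rot: [-0.001, 0.907, 0.42, -0.001]
contact_force: [-0.2, 0.3, -1.1]
width: 0.0103
gripper_force: 39.2
```

>>> servo_tool(series="0 0 0 0 0 0 1;0 0 0 0 0 0 1;0 0 0 0 0 0 1")

```text
clock: 47.7
position: [0.44, -0.0836, 0.1738]
ee_rot: [-0.0, 0.908, 0.419, -0.0]
contact_force: [0.4, -0.2, -0.5]
width: 0.0108
gripper_force: 39.2
```

```bash
python3 look2.py w25 "b .4405 -.0828"; python3 -c "
from h import *
plan((.4405,-.0828,.079,49.6))"
```

```text
47.7 [ 0.44   -0.0836  0.1738]
b .4405 -.0828 wrist [ 0.4399 -0.0821  0.0233] 105.2 scene [ 0.4381 -0.0854  0.2845] 86.0
[ 0.9 -0.  94.9] [-0.   0.  -0.1]
```

>>> servo_tool(series="0.001 -0.0003 0.015 0 0 0 1;0.001 -0.0003 0.03 0 0 0 1;0.001 -0.0003 0.04 0 0 0 1;0.001 -0.0003 0.045 0 0 0 1;0.001 -0.0003 0.045 0 0 0 1")

```text
clock: 48.3
position: [0.44, -0.082, 0.1286]
ee_rot: [-0.001, 0.908, 0.419, -0.0]
contact_force: [-0.0, 1.1, -1.0]
width: 0.0107
gripper_force: 39.2
```

>>> servo_tool(series="0 0 0.008 0 0 0 1;0 0 0.016 0 0 0 1;0 0 0.024 0 0 0 1;0 0 0.03 0 0 0 1;0 0 0.03 0 0 0 1")

```text
clock: 48.8
position: [0.4396, -0.0816, 0.0981]
ee_rot: [-0.001, 0.908, 0.419, -0.001]
contact_force: [-0.7, -0.1, -0.8]
width: 0.0105
gripper_force: 39.2
```

```bash
python3 -c "
from h import *
plan((.4405,-.0828,.0795,49.6))"
```

```text
[-0.3  1.5 18.5] [-0.1  0.  -0. ]
```

>>> servo_tool(series="0 0.0005 0.006 0 0 0 1;0 0.0005 0.012 0 0 0 1;0 0.0005 0.016 0 0 0 1;0 0.0005 0.018 0 0 0 1;0 0.0005 0.018 0 0 0 1")

```text
clock: 49.3
position: [0.4405, -0.0821, 0.0808]
ee_rot: [-0.0, 0.908, 0.419, -0.0]
contact_force: [0.4, -0.6, -0.3]
width: 0.01
gripper_force: 39.2
```

>>> servo_tool(series="0 0 0 0 0 0 0.9;0 0 0 0 0 0 0.75;0 0 0 0 0 0 0.7;0 0 0 0 0 0 0.6;0 0 0 0 0 0 0.6")

```text
clock: 49.8
position: [0.4408, -0.0822, 0.0812]
ee_rot: [0.0, 0.908, 0.419, 0.0]
contact_force: [0.3, 0.1, -0.5]
width: 0.034
gripper_force: 0.0
```

>>> servo_tool(series="0 0 -0.02 0 0 0 0.6;0 0 -0.045 0 0 0 0.4;0 0 -0.06 0 0 0 0.2;0 0 -0.065 0 0 0 0;0 0 -0.065 0 0 0 0")

```text
clock: 50.3
position: [0.4411, -0.0823, 0.1466]
ee_rot: [0.0, 0.908, 0.419, 0.001]
contact_force: [-0.7, -0.7, -0.4]
width: 0.0853
gripper_force: 0.0
```

>>> servo_tool(series="0 0 0 0 0 0 0;0 0 0 0 0 0 0")

```text
clock: 50.5
position: [0.44, -0.082, 0.1451]
ee_rot: [-0.001, 0.908, 0.419, -0.001]
contact_force: [-0.4, 0.2, -0.9]
width: 0.0855
gripper_force: 0.0
```

```bash
python3 look2.py w26 "b .4405 -.0828" "s .4405 -.0828"; python3 -c "
from h import *
plan((.4405,-.0828,.037,49.6))"
```

```text
50.5 [ 0.44   -0.082   0.1451]
b .4405 -.0828 wrist [ 0.44   -0.082   0.0557] 107.2 scene [ 0.4299 -0.0845  0.2267] 93.7
s .4405 -.0828 wrist [(array([ 0.4386, -0.051 ]), 130), (array([ 0.4702, -0.0804]), 226), (array([ 0.4394, -0.0829]), 626)]
[ -0.3   0.9 108.3] [-0.1  0.  -0. ]
```

>>> servo_tool(series="0 0 0.03 0 0 0 0;0 0 0.06 0 0 0 0;0 0 0.09 0 0 0 0;0 0 0.107 0 0 0 0;0 0 0.107 0 0 0 0")

```text
clock: 51.1
position: [0.4384, -0.0814, 0.0367]
ee_rot: [-0.002, 0.908, 0.419, -0.002]
contact_force: [-0.1, -0.0, -0.3]
width: 0.0854
gripper_force: 0.0
```

>>> servo_tool(series="0 0 0 0 0 0 0.25;0 0 0 0 0 0 0.5;0 0 0 0 0 0 1;0 0 0 0 0 0 1;0 0 0 0 0 0 1", squeeze=35)

```text
clock: 51.6
position: [0.4415, -0.0824, 0.0403]
ee_rot: [0.001, 0.908, 0.419, 0.001]
contact_force: [-1.2, 1.2, 6.1]
width: 0.05
gripper_force: 36.3
```

>>> servo_tool(series="0 0 -0.005 0 0 0 1;0 0 -0.02 0 0 0 1;0 0 -0.06 0 0 0 1;0 0 -0.1 0 0 0 1;0 0 -0.14 0 0 0 1")

```text
clock: 52.1
position: [0.4402, -0.0821, 0.1807]
ee_rot: [-0.0, 0.908, 0.419, -0.0]
contact_force: [0.7, 0.0, -2.9]
width: 0.0497
gripper_force: 37.2
```

>>> servo_tool(series="0 0 -0.03 0 0 0 1;0 0 -0.06 0 0 0 1;0 0 -0.08 0 0 0 1;0 0 -0.08 0 0 0 1;0 0 -0.08 0 0 0 1")

```text
clock: 52.6
position: [0.4403, -0.0821, 0.2587]
ee_rot: [-0.0, 0.908, 0.419, -0.0]
contact_force: [0.9, -0.7, -1.6]
width: 0.0497
gripper_force: 37.2
```

```bash
python3 -c "
from h import *
s=manip.get_state(); print(s['position'],s['width'],s['contact_force'])
plan((.5851,.125,.26,49.6))"
```

```text
[ 0.44025392 -0.08211151  0.25868768] 0.04965290334450153 [ 0.88243829 -0.71599349 -1.60550583]
[251.6 -24.1  -1.3] [-0.  0. -0.]
```

>>> servo_tool(series="0.02 -0.002 0 0 0 0 1;0.05 -0.005 0 0 0 0 1;0.085 -0.008 0 0 0 0 1;0.12 -0.011 0 0 0 0 1;0.15 -0.014 0 0 0 0 1")

```text
clock: 53.1
position: [0.5271, 0.0425, 0.2567]
ee_rot: [-0.001, 0.908, 0.419, -0.002]
contact_force: [0.0, -0.5, -2.5]
width: 0.0493
gripper_force: 37.2
```

>>> servo_tool(series="0.03 -0.003 0 0 0 0 1;0.06 -0.006 0 0 0 0 1;0.085 -0.008 0 0 0 0 1;0.0975 -0.01 0 0 0 0 1;0.1015 -0.01 0 0 0 0 1")

```text
clock: 53.6
position: [0.5851, 0.1255, 0.2571]
ee_rot: [-0.001, 0.908, 0.42, -0.002]
contact_force: [-0.1, -0.1, -1.4]
width: 0.0497
gripper_force: 37.2
```

>>> servo_tool(series="0 0 0 0 0 0 1;0 0 0 0 0 0 1;0 0 0 0 0 0 1")

```text
clock: 53.9
position: [0.585, 0.1237, 0.2593]
ee_rot: [0.0, 0.908, 0.419, -0.0]
contact_force: [0.4, -0.6, -1.3]
width: 0.0498
gripper_force: 37.2
```

```bash
python3 hang.py w27 .5848 .125 49.6
```

```text
53.9 [0.58504394 0.12373755 0.25925965] 0.049800880851596056 37.238626051694155
beaker rim (array([0.5853, 0.1231, 0.0696]), np.float64(86.1)) ring (array([ 0.5853,  0.1243, -0.1762]), np.float64(75.0))
cover (array([0.6174, 0.1676, 4.7139]), np.float64(73.7))
[ 0.7 -1.  59.4] [ 0.   0.  -0.1]
[ 0.  0. 36.] [0. 0. 0.]
```

>>> servo_tool(series="0.0007 -0.001 0.015 0 0 0 1;0.0007 -0.001 0.035 0 0 0 1;0.0007 -0.001 0.05 0 0 0 1;0.0007 -0.001 0.056 0 0 0 1;0.0007 -0.001 0.056 0 0 0 1")

```text
clock: 54.45
position: [0.5847, 0.1255, 0.2026]
ee_rot: [-0.0, 0.908, 0.419, -0.001]
contact_force: [1.0, 0.2, -2.6]
width: 0.0496
gripper_force: 37.2
```

>>> servo_tool(series="0 0 0.004 0 0 0 1;0 0 0.008 0 0 0 1;0 0 0.012 0 0 0 1;0 0 0.014 0 0 0 1;0 0 0.014 0 0 0 1")

```text
clock: 54.95
position: [0.5851, 0.1259, 0.1888]
ee_rot: [-0.0, 0.908, 0.419, -0.0]
contact_force: [-0.1, -0.7, -2.5]
width: 0.0495
gripper_force: 37.2
```

>>> servo_tool(series="0 0 0.005 0 0 0 1;0 0 0.01 0 0 0 1;0 0 0.015 0 0 0 1;0 0 0.019 0 0 0 1;0 0 0.021 0 0 0 1")

```text
clock: 55.45
position: [0.585, 0.1259, 0.1674]
ee_rot: [-0.0, 0.908, 0.419, -0.0]
contact_force: [-0.5, -0.8, -1.8]
width: 0.0493
gripper_force: 37.2
```

>>> servo_tool(series="0 0 0.0015 0 0 0 1;0 0 0.003 0 0 0 1;0 0 0.004 0 0 0 1;0 0 0.004 0 0 0 1")

```text
clock: 55.85
position: [0.5854, 0.126, 0.1654]
ee_rot: [0.0, 0.908, 0.419, 0.001]
contact_force: [-1.7, -0.6, 5.0]
width: 0.0498
gripper_force: 37.6
```

>>> servo_tool(series="0 0 -0.001 0 0 0 1;0 0 -0.001 0 0 0 0.35;0 0 -0.001 0 0 0 0.2;0 0 -0.001 0 0 0 0.1;0 0 -0.001 0 0 0 0.1")

```text
clock: 56.35
position: [0.5854, 0.126, 0.165]
ee_rot: [-0.0, 0.908, 0.419, 0.0]
contact_force: [0.8, -0.3, -0.2]
width: 0.077
gripper_force: 0.0
```

>>> servo_tool(series="0 0 -0.015 0 0 0 0.1;0 0 -0.045 0 0 0 0.1;0 0 -0.085 0 0 0 0.1;0 0 -0.13 0 0 0 0;0 0 -0.17 0 0 0 0")

```text
clock: 56.85
position: [0.5853, 0.1259, 0.3372]
ee_rot: [0.0, 0.908, 0.419, 0.001]
contact_force: [0.3, 0.2, 0.4]
width: 0.0855
gripper_force: 0.0
```

```bash
python3 -c "
from h import *
s=manip.get_state();print(s['clock'],s['position'])
c=info('wrist'); im=save('wrist','w28.png')[:,:,::-1].copy(); g=grad(im)
RING=np.vstack([circ(.025,.072),circ(.0225,.072),circ(.031,.037)])
for q in [(.585,.125),(.6506,.2115)]: print(fit(g,c,RING,q,z0=.125,rng=.012))
plan((.40,-.33,.29,49.6))"
```

```text
56.85 [0.58531533 0.12591087 0.33723441]
(array([ 0.5853,  0.1252, -0.2278]), np.float64(114.9))
(array([0.651 , 0.2111, 0.3431]), np.float64(117.8))
[-469.8  152.2   51.3] [ 0.6 -0.6 -0. ]
```

>>> servo_tool(series="-0.025 0.008 0 0 0 0 0;-0.065 0.021 0 0 0 0 0;-0.11 0.036 0 0 0 0 0;-0.155 0.051 0 0 0 0 0;-0.195 0.065 0 0 0 0 0")

```text
clock: 57.4
position: [0.5072, -0.0663, 0.3349]
ee_rot: [0.0, 0.908, 0.419, -0.0]
contact_force: [0.3, -0.8, 0.4]
width: 0.0851
gripper_force: 0.0
```

>>> servo_tool(series="-0.045 0.015 0 0 0 0 0;-0.09 0.03 0 0 0 0 0;-0.135 0.045 0 0 0 0 0;-0.18 0.06 0.01 0 0 0 0.3;-0.215 0.071 0.02 0 0 0 0.6")

```text
clock: 57.9
position: [0.4217, -0.2769, 0.3149]
ee_rot: [0.001, 0.908, 0.418, 0.0]
contact_force: [0.7, 0.6, -0.3]
width: 0.059
gripper_force: 0.0
```

>>> servo_tool(series="-0.03 0.01 0.01 0 0 0 0.6;-0.057 0.019 0.025 0 0 0 0.6;-0.057 0.019 0.025 0 0 0 0.6;-0.057 0.019 0.025 0 0 0 0.6")

```text
clock: 58.3
position: [0.4001, -0.3301, 0.2895]
ee_rot: [-0.001, 0.908, 0.418, 0.0]
contact_force: [0.1, 1.2, -0.1]
width: 0.0343
gripper_force: 0.0
```

```bash
python3 look2.py w29 "s .4398 -.2825" "b .4265 -.392"; python3 -c "
from h import *
plan((.4398,-.2825,.17,49.6))"
```

```text
58.3 [ 0.4001 -0.3301  0.2895]
s .4398 -.2825 wrist [(array([ 0.4395, -0.2823]), 141)]
b .4265 -.392 wrist [ 0.4274 -0.3924  0.0083] 101.3 scene [ 0.4257 -0.3919  0.3102] 92.6
[ 60.9  -0.8 120.5] [ 0. -0. -0.]
```

>>> servo_tool(series="0.02 0 0.03 0 0 0 0.6;0.04 0 0.065 0 0 0 0.6;0.061 -0.001 0.1 0 0 0 0.6;0.061 -0.001 0.12 0 0 0 0.6;0.061 -0.001 0.12 0 0 0 0.6")

```text
clock: 58.9
position: [0.4384, -0.28, 0.1679]
ee_rot: [-0.003, 0.907, 0.421, -0.001]
contact_force: [0.3, -0.2, 0.5]
width: 0.0346
gripper_force: 0.0
```

>>> servo_tool(series="0 0 0 0 0 0 0.6;0 0 0 0 0 0 0.6")

```text
clock: 59.1
position: [0.4403, -0.2837, 0.172]
ee_rot: [0.002, 0.908, 0.419, 0.001]
contact_force: [-0.9, -0.2, 0.3]
width: 0.0342
gripper_force: 0.0
```

```bash
python3 look2.py w30 "s .4396 -.2823" "b .4271 -.3923"; python3 -c "
from h import *
plan((.4396,-.2824,.075,49.6),(.4396,-.2824,.175,49.6),(.4270,-.3922,.175,49.6))"
```

```text
59.1 [ 0.4403 -0.2837  0.172 ]
s .4396 -.2823 wrist [(array([ 0.4391, -0.2825]), 447)]
b .4271 -.3923 wrist [ 0.4269 -0.3909  0.3226] 71.2 scene [ 0.4258 -0.392  -0.5887] 92.0
[ 0.8 -1.5 96.8] [ 0.2 -0.  -0.1]
[   0.    0. -100.] [0. 0. 0.]
[-91.8  61.6   0. ] [0. 0. 0.]
```

>>> servo_tool(series="0 -0.0005 0.025 0 0 0 0.6;0 -0.0005 0.06 0 0 0 0.6;0 -0.0005 0.085 0 0 0 0.6;0 -0.0005 0.0955 0 0 0 0.6;0 -0.0005 0.0955 0 0 0 0.6")

```text
clock: 59.7
position: [0.4383, -0.2826, 0.074]
ee_rot: [-0.001, 0.908, 0.419, -0.0]
contact_force: [-0.1, -0.4, -0.5]
width: 0.0338
gripper_force: 0.0
```

>>> servo_tool(series="0 0 0 0 0 0 0.8;0 0 0 0 0 0 1;0 0 0 0 0 0 1;0 0 0 0 0 0 1;0 0 0 0 0 0 1", squeeze=40)

```text
clock: 60.2
position: [0.4397, -0.2834, 0.0759]
ee_rot: [0.001, 0.908, 0.419, 0.001]
contact_force: [-0.4, 1.0, 6.7]
width: 0.0104
gripper_force: 39.5
```

>>> servo_tool(series="0 0 -0.02 0 0 0 1;0 0 -0.05 0 0 0 1;0 0 -0.085 0 0 0 1;0 0 -0.1 0 0 0 1;0 0 -0.1 0 0 0 1")

```text
clock: 60.7
position: [0.44, -0.2836, 0.1771]
ee_rot: [0.002, 0.908, 0.419, 0.001]
contact_force: [0.3, -0.7, -1.0]
width: 0.0105
gripper_force: 39.2
```

>>> servo_tool(series="-0.02 0.0135 0 0 0 0 1;-0.05 0.034 0 0 0 0 1;-0.075 0.05 0 0 0 0 1;-0.0918 0.0616 0 0 0 0 1;-0.0918 0.0616 0 0 0 0 1")

```text
clock: 61.2
position: [0.4255, -0.3946, 0.173]
ee_rot: [-0.001, 0.908, 0.418, -0.0]
contact_force: [0.1, 0.3, -1.0]
width: 0.0101
gripper_force: 39.1
```

>>> servo_tool(series="0 0 0 0 0 0 1;0 0 0 0 0 0 1;0 0 0 0 0 0 1")

```text
clock: 61.5
position: [0.4262, -0.3912, 0.1744]
ee_rot: [-0.001, 0.908, 0.42, 0.0]
contact_force: [-0.3, 0.3, -0.2]
width: 0.0104
gripper_force: 39.1
```

```bash
python3 look2.py w31 "b .4270 -.3922"; python3 -c "
from h import *
plan((.4270,-.3922,.079,49.6))"
```

```text
61.5 [ 0.4262 -0.3912  0.1744]
b .4270 -.3922 wrist [ 0.427  -0.3914 -0.0841] 106.6 scene [ 0.4258 -0.392  -0.0268] 90.8
[-0.1  1.  95.7] [-0. -0.  0.]
```

>>> servo_tool(series="0 0.0007 0.015 0 0 0 1;0 0.0007 0.03 0 0 0 1;0 0.0007 0.04 0 0 0 1;0 0.0007 0.045 0 0 0 1;0 0.0007 0.045 0 0 0 1")

```text
clock: 62.1
position: [0.4265, -0.3924, 0.1289]
ee_rot: [-0.001, 0.908, 0.419, -0.0]
contact_force: [-0.6, 0.4, -0.2]
width: 0.0105
gripper_force: 39.1
```

>>> servo_tool(series="0 0 0.008 0 0 0 1;0 0 0.016 0 0 0 1;0 0 0.024 0 0 0 1;0 0 0.03 0 0 0 1;0 0 0.03 0 0 0 1")

```text
clock: 62.6
position: [0.426, -0.3923, 0.0983]
ee_rot: [-0.001, 0.908, 0.419, -0.0]
contact_force: [-0.1, -0.3, -0.6]
width: 0.0107
gripper_force: 39.1
```

>>> servo_tool(series="0 0 0.006 0 0 0 1;0 0 0.012 0 0 0 1;0 0 0.016 0 0 0 1;0 0 0.0185 0 0 0 1;0 0 0.0185 0 0 0 1")

```text
clock: 63.1
position: [0.4265, -0.3927, 0.0806]
ee_rot: [-0.0, 0.908, 0.419, -0.0]
contact_force: [0.3, 0.7, -0.3]
width: 0.0105
gripper_force: 39.1
```

>>> servo_tool(series="0 0 0 0 0 0 0.9;0 0 0 0 0 0 0.75;0 0 0 0 0 0 0.7;0 0 0 0 0 0 0.6;0 0 0 0 0 0 0.6")

```text
clock: 63.6
position: [0.4267, -0.393, 0.0812]
ee_rot: [0.0, 0.908, 0.419, 0.0]
contact_force: [-0.3, -0.4, -0.2]
width: 0.0343
gripper_force: 0.0
```

>>> servo_tool(series="0 0 -0.02 0 0 0 0.6;0 0 -0.045 0 0 0 0.4;0 0 -0.065 0 0 0 0.2;0 0 -0.08 0 0 0 0;0 0 -0.08 0 0 0 0")

```text
clock: 64.1
position: [0.4278, -0.3941, 0.1634]
ee_rot: [0.002, 0.908, 0.419, 0.001]
contact_force: [0.4, -0.2, 0.5]
width: 0.0853
gripper_force: 0.0
```

>>> servo_tool(series="0 0 0 0 0 -8 0;0 0 0 0 0 -16 0;0 0 0 0 0 -24 0;0 0 0 0 0 -32 0;0 0 0 0 0 -40 0")

```text
clock: 64.6
position: [0.4262, -0.3924, 0.1598]
ee_rot: [-0.001, 0.708, 0.706, 0.0]
contact_force: [0.0, 0.2, 0.6]
width: 0.0854
gripper_force: 0.0
```

>>> servo_tool(series="0 0 0 0 0 -8 0;0 0 0 0 0 -16 0;0 0 0 0 0 -24 0;0 0 0 0 0 -32 0;0 0 0 0 0 -40 0")

```text
clock: 65.1
position: [0.4262, -0.3924, 0.1597]
ee_rot: [-0.001, 0.424, 0.906, 0.001]
contact_force: [1.3, 0.6, -0.6]
width: 0.0855
gripper_force: 0.0
```

>>> servo_tool(series="0 0 0 0 0 -8 0;0 0 0 0 0 -10 0;0 0 0 0 0 -10 0;0 0 0 0 0 -10 0")

```text
clock: 65.5
position: [0.4263, -0.3926, 0.1602]
ee_rot: [-0.001, 0.346, 0.938, 0.0]
contact_force: [-0.7, 0.6, 0.3]
width: 0.0856
gripper_force: 0.0
```

```bash
python3 look2.py w32 "b .4270 -.392" "s .427 -.392"; python3 -c "
from h import *
print(manip.get_state()['qpos'])
plan((.4270,-.392,.037,139.6))"
```

```text
65.5 [ 0.4263 -0.3926  0.1602]
b .4270 -.392 wrist [ 0.4269 -0.3913  0.1407] 106.6 scene [ 0.4252 -0.3923  0.2866] 98.9
s .427 -.392 wrist [(array([ 0.397 , -0.3944]), 251), (array([ 0.4226, -0.3608]), 154), (array([ 0.4285, -0.3929]), 526)]
[-8.64292587e-01  3.30684602e-01  1.60663994e+00  1.11084583e-04
  1.20511269e+00 -1.72876276e+00]
[  0.    0.9 123.6] [ 0.  -0.  -0.1]
```

>>> servo_tool(series="0 0.0008 0.035 0 0 0 0;0 0.0008 0.07 0 0 0 0;0 0.0008 0.1 0 0 0 0;0 0.0008 0.122 0 0 0 0;0 0.0008 0.122 0 0 0 0")

```text
clock: 66.1
position: [0.4253, -0.3902, 0.0358]
ee_rot: [-0.003, 0.346, 0.938, 0.002]
contact_force: [0.4, -0.2, 0.5]
width: 0.0854
gripper_force: 0.0
```

>>> servo_tool(series="0 0 0 0 0 0 0.25;0 0 0 0 0 0 0.5;0 0 0 0 0 0 1;0 0 0 0 0 0 1;0 0 0 0 0 0 1", squeeze=35)

```text
clock: 66.6
position: [0.4281, -0.3933, 0.0409]
ee_rot: [0.002, 0.346, 0.938, -0.001]
contact_force: [1.1, 0.7, 7.2]
width: 0.0496
gripper_force: 36.4
```

>>> servo_tool(series="0 0 -0.005 0 0 0 1;0 0 -0.02 0 0 0 1;0 0 -0.06 0 0 0 1;0 0 -0.1 0 0 0 1;0 0 -0.14 0 0 0 1")

```text
clock: 67.1
position: [0.4267, -0.3918, 0.1803]
ee_rot: [-0.001, 0.346, 0.938, 0.0]
contact_force: [0.9, -0.6, -1.5]
width: 0.0497
gripper_force: 37.1
```

>>> servo_tool(series="0 0 -0.04 0 0 0 1;0 0 -0.08 0 0 0 1;0 0 -0.11 0 0 0 1;0 0 -0.12 0 0 0 1;0 0 -0.12 0 0 0 1")

```text
clock: 67.6
position: [0.4273, -0.3926, 0.3001]
ee_rot: [0.001, 0.346, 0.938, -0.001]
contact_force: [0.3, 0.4, -1.9]
width: 0.0496
gripper_force: 37.1
```

```bash
python3 -c "
from h import *
s=manip.get_state(); print(s['position'],s['width'],s['contact_force'])
plan((.6568,.1307,.28,139.6))"
```

```text
[ 0.42734951 -0.39257207  0.30009227] 0.049646848789920206 [ 0.28723427  0.37614245 -1.89383994]
[164.8 547.1  19.6] [-0.   0.1 -0. ]
```

>>> servo_tool(series="0.006 0.02 0 0 0 0 1;0.015 0.05 0 0 0 0 1;0.026 0.085 0 0 0 0 1;0.037 0.122 0 0 0 0 1;0.048 0.16 0 0 0 0 1")

```text
clock: 68.1
position: [0.4936, -0.2376, 0.296]
ee_rot: [-0.003, 0.346, 0.938, 0.001]
contact_force: [0.5, 0.1, -1.4]
width: 0.0497
gripper_force: 37.1
```

>>> servo_tool(series="0.012 0.04 0 0 0 0 1;0.024 0.08 0 0 0 0 1;0.036 0.12 0 0 0 0 1;0.048 0.16 0 0 0 0 1;0.06 0.2 0 0 0 0 1")

```text
clock: 68.6
position: [0.5777, -0.0464, 0.296]
ee_rot: [-0.003, 0.346, 0.938, -0.0]
contact_force: [-0.5, -0.6, -1.3]
width: 0.0497
gripper_force: 37.1
```

>>> servo_tool(series="0.012 0.04 0 0 0 0 1;0.024 0.08 0 0 0 0 1;0.036 0.12 0 0 0 0 1;0.046 0.154 0.005 0 0 0 1;0.053 0.177 0.015 0 0 0 1")

```text
clock: 69.1
position: [0.6529, 0.1235, 0.2811]
ee_rot: [-0.002, 0.345, 0.939, -0.0]
contact_force: [-0.1, -0.6, -2.0]
width: 0.0497
gripper_force: 37.1
```

>>> servo_tool(series="0.0035 0.0095 0.015 0 0 0 1;0.0035 0.0095 0.025 0 0 0 1;0.0035 0.0095 0.025 0 0 0 1;0.0035 0.0095 0.025 0 0 0 1")

```text
clock: 69.5
position: [0.6558, 0.1287, 0.2585]
ee_rot: [-0.001, 0.346, 0.938, -0.001]
contact_force: [0.1, 0.3, -0.8]
width: 0.0497
gripper_force: 37.1
```

```bash
python3 hang.py w33 .6568 .1307 139.6
```

```text
69.5 [0.65578632 0.1287079  0.25849218] 0.04965338914685102 37.098285891115665
beaker rim (array([0.6532, 0.1299, 0.3449]), np.float64(84.8)) ring (array([0.654 , 0.13  , 0.3575]), np.float64(78.9))
cover (array([0.6161, 0.1663, 2.1332]), np.float64(62.8))
[ 0.8  1.8 59.5] [-0.   0.  -0.1]
[ 0.  0. 36.] [0. 0. 0.]
```

>>> servo_tool(series="-0.0005 0.0017 0.015 0 0 0 1;-0.0005 0.0017 0.035 0 0 0 1;-0.0005 0.0017 0.05 0 0 0 1;-0.0005 0.0017 0.056 0 0 0 1;-0.0005 0.0017 0.056 0 0 0 1")

```text
clock: 70.05
position: [0.6577, 0.1304, 0.2031]
ee_rot: [-0.0, 0.346, 0.938, -0.0]
contact_force: [-0.3, -0.6, -2.1]
width: 0.05
gripper_force: 37.1
```

>>> servo_tool(series="0 0 0.004 0 0 0 1;0 0 0.007 0 0 0 1;0 0 0.01 0 0 0 1;0 0 0.011 0 0 0 1")

```text
clock: 70.45
position: [0.6579, 0.1313, 0.192]
ee_rot: [-0.0, 0.346, 0.938, 0.0]
contact_force: [-0.1, 0.3, -1.9]
width: 0.0498
gripper_force: 37.1
```

>>> servo_tool(series="0 0 0.001 0 0 0 1;0 0 0.003 0 0 0 1;0 0 0.004 0 0 0 1;0 0 0.004 0 0 0 1")

```text
clock: 70.85
position: [0.658, 0.1312, 0.188]
ee_rot: [-0.0, 0.346, 0.938, -0.0]
contact_force: [0.1, 0.5, -1.7]
width: 0.0497
gripper_force: 37.1
```

Below the plate's top with no contact force, so it is in the hole. Lowering the rest.

>>> servo_tool(series="0 0 0.005 0 0 0 1;0 0 0.01 0 0 0 1;0 0 0.015 0 0 0 1;0 0 0.019 0 0 0 1;0 0 0.02 0 0 0 1")

```text
clock: 71.35
position: [0.6577, 0.1311, 0.1673]
ee_rot: [-0.0, 0.346, 0.938, -0.0]
contact_force: [0.9, -0.3, -1.9]
width: 0.0497
gripper_force: 37.1
```

>>> servo_tool(series="0 0 0.0015 0 0 0 1;0 0 0.003 0 0 0 1;0 0 0.004 0 0 0 1;0 0 0.004 0 0 0 1")

```text
clock: 71.75
position: [0.6581, 0.1313, 0.166]
ee_rot: [0.001, 0.346, 0.938, 0.0]
contact_force: [-1.0, -1.2, 5.5]
width: 0.0498
gripper_force: 37.5
```

>>> servo_tool(series="0 0 -0.001 0 0 0 1;0 0 -0.001 0 0 0 0.35;0 0 -0.001 0 0 0 0.2;0 0 -0.001 0 0 0 0.1;0 0 -0.001 0 0 0 0.1")

```text
clock: 72.25
position: [0.658, 0.1314, 0.165]
ee_rot: [-0.0, 0.346, 0.938, 0.0]
contact_force: [-0.2, 0.6, 0.6]
width: 0.0771
gripper_force: 0.0
```

>>> servo_tool(series="0 0 -0.015 0 0 0 0.1;0 0 -0.045 0 0 0 0.1;0 0 -0.085 0 0 0 0.1;0 0 -0.13 0 0 0 0;0 0 -0.15 0 0 0 0")

```text
clock: 72.75
position: [0.6593, 0.1315, 0.3201]
ee_rot: [0.003, 0.346, 0.938, 0.002]
contact_force: [0.2, -0.1, 0.2]
width: 0.0854
gripper_force: 0.0
```

>>> servo_tool(series="0.01 0.005 0 0 0 -8 0;0.02 0.015 0 0 0 -16 0;0.03 0.025 0 0 0 -24 0;0.04 0.035 0 0 0 -32 0;0.05 0.045 0 0 0 -40 0")

```text
clock: 73.25
position: [0.649, 0.1985, 0.315]
ee_rot: [-0.0, 0.001, 1.0, 0.0]
contact_force: [-0.4, 0.3, -0.3]
width: 0.0856
gripper_force: 0.0
```

>>> servo_tool(series="0 0 0 0 0 -5 0;0 0 0 0 0 -5 0;0 0 0 0 0 -5 0")

```text
clock: 73.55
position: [0.6491, 0.1979, 0.315]
ee_rot: [-0.0, -0.039, 0.999, 0.0]
contact_force: [-0.3, -0.0, 0.2]
width: 0.0855
gripper_force: 0.0
```

```bash
cat > knob.py <<'E'
import sys
from h import *
import pickle
n=sys.argv[1]
s=manip.get_state();print(s['clock'],s['position'],s['qpos'])
c=info('wrist'); im=save('wrist',n+'.png')[:,:,::-1].copy(); g=grad(im); pickle.dump(c,open(n+".pkl","wb"))
RING=np.vstack([circ(.025,.072),circ(.0225,.072),circ(.031,.037)])
for q in [(.585,.125),(.651,.2111),(.6566,.1307)]: print(fit(g,c,RING,q,z0=.125,rng=.012))
u=w2p(0,(.508,.115,.174),c); print("knob px",u)
x,y=int(u[0]),int(u[1]); x0,y0=max(x-60,0),max(y-60,0)
k=(im[y0:y+60,x0:x+60].max(2)<45).astype(np.uint8); m,l,st,ce=cv2.connectedComponentsWithStats(k)
for q in range(1,m):
    if st[q,4]>40: print(st[q],ce[q]+[x0,y0],p2w(0,*(ce[q]+[x0,y0]),.17,c))
t=np.linspace(0,2*np.pi,60,endpoint=False)
for r in (.02,.022,.024,.026,.028): 
    print("skirt",r,[fit(g,c,circ(r,z),(.508,.115),rng=.016) for z in (.135,.145)])
BAR=rect(.016,.007,.174,20); print("bar",fit(g,c,BAR,(.508,.115,.08),rng=.014,yaw=True))
E
python3 knob.py w34
```

```text
73.55 [0.64907343 0.19786749 0.31496082] [ 1.93391799e-01  4.10176153e-01  1.10006702e+00  9.44224196e-05
  1.63159126e+00 -1.45511377e+00]
(array([ 0.5851,  0.1255, -0.256 ]), np.float64(112.7))
(array([0.6506, 0.2121, 0.0872]), np.float64(118.1))
(array([ 0.6564,  0.1328, -0.0933]), np.float64(108.3))
knob px [177.12691016  -2.60770123]
[ 12   0  40  39 942] [144.31740977  20.01380042] [0.52315388 0.09035756 0.17      ]
[ 47   0  44  28 986] [186.17241379  11.4979716 ] [0.515458   0.12019582 0.17      ]
[ 97   0  23  38 536] [228.98507463  21.09514925] [0.51917334 0.15065787 0.17      ]
skirt 0.02 [(array([0.5   , 0.1114, 0.0425]), np.float64(58.3)), (array([0.5118, 0.1086, 0.4316]), np.float64(53.4))]
skirt 0.022 [(array([0.5086, 0.1065, 0.1418]), np.float64(57.7)), (array([0.5092, 0.1209, 0.3063]), np.float64(54.9))]
skirt 0.024 [(array([0.5062, 0.1186, 0.4566]), np.float64(56.2)), (array([ 0.5071,  0.1206, -0.4053]), np.float64(52.0))]
skirt 0.026 [(array([0.508 , 0.115 , 0.0253]), np.float64(45.0)), (array([0.5088, 0.1156, 0.2681]), np.float64(49.3))]
skirt 0.028 [(array([0.5049, 0.1127, 0.7628]), np.float64(62.6)), (array([0.5059, 0.1152, 0.0413]), np.float64(63.5))]
bar (array([0.5188, 0.105 , 4.3704]), np.float64(60.2))
```

>>> servo_tool(series="0.025 -0.02 0 0 0 0 0;0.05 -0.04 0 0 0 0 0;0.075 -0.06 0 0 0 0 0;0.095 -0.0755 0 0 0 0 0.5;0.095 -0.0755 0 0 0 0 0.6")

```text
clock: 74.1
position: [0.5581, 0.1129, 0.3161]
ee_rot: [-0.0, -0.038, 0.999, -0.0]
contact_force: [0.9, 1.4, 0.7]
width: 0.0592
gripper_force: 0.0
```

>>> servo_tool(series="0 0 0 0 0 0 0.6;0 0 0 0 0 0 0.6")

```text
clock: 74.3
position: [0.5611, 0.1154, 0.3152]
ee_rot: [0.0, -0.04, 0.999, 0.0]
contact_force: [0.4, -0.0, 0.4]
width: 0.0341
gripper_force: 0.0
```

```bash
cat > knob2.py <<'E'
from h import *
import pickle
s=manip.get_state(); print(s["clock"],s["position"])
c=info('wrist'); im=save('wrist','w35.png')[:,:,::-1].copy(); pickle.dump(c,open("w35.pkl","wb"))
c1=pickle.load(open("w1.pkl","rb")); im1=cv2.imread("pics/w1.png")
c0=info("top"); im0=cv2.imread("pics/top0.png")
print(p2w(0,319.2,236.9,.134,c1), w2p(0,(.508,.115,.15),c))
for nm,I,C in (("w1",im1,c1),("w35",im,c)):
    g=grad(I)
    for z in (.131,.136):
        print(nm,z,[(r,fit(g,C,circ(r,z),(.508,.115),rng=.016)) for r in (.020,.022,.024,.026)])
    # light disc pixels rectified on the plane z=.133
    xs=np.arange(.47,.545,.001); ys=np.arange(.155,.075,-.001)
    for z in (.133,.174):
        uv=np.array([[w2p(0,(x,y,z),C) for y in ys] for x in xs[::-1]],np.float32)
        r=cv2.remap(cv2.cvtColor(I,cv2.COLOR_BGR2GRAY),uv[...,0],uv[...,1],1)
        cv2.imwrite(f"pics/rect_{nm}_{int(z*1000)}.png",r)
        if nm=="w35":
            print(z); print("\n".join(f"{xs[::-1][j]:.3f} "+"".join("@#*=-. "[min(6,int(v)//32)] for v in r[j,::1]) for j in range(0,75,2)))
E
python3 knob2.py
```

```text
74.3 [0.56112165 0.11537902 0.31519277]
[0.50472471 0.11169601 0.134     ] [285.05868683 132.84454201]
w1 0.131 [(0.02, (array([ 0.5008,  0.1097, -0.3666]), np.float64(114.0))), (0.022, (array([0.4996, 0.1048, 0.3979]), np.float64(130.7))), (0.024, (array([0.5007, 0.1188, 0.0416]), np.float64(118.5))), (0.026, (array([0.4999, 0.1187, 0.1788]), np.float64(106.0)))]
w1 0.136 [(0.02, (array([0.5025, 0.1062, 0.1887]), np.float64(115.4))), (0.022, (array([0.5017, 0.1057, 0.1154]), np.float64(129.0))), (0.024, (array([ 0.5027,  0.1195, -0.26  ]), np.float64(119.4))), (0.026, (array([0.5009, 0.1194, 0.231 ]), np.float64(100.6)))]
w35 0.131 [(0.02, (array([0.5072, 0.1096, 0.238 ]), np.float64(103.1))), (0.022, (array([ 0.5089,  0.1067, -0.1742]), np.float64(112.8))), (0.024, (array([0.5036, 0.1197, 0.0497]), np.float64(110.2))), (0.026, (array([ 0.5004,  0.1174, -0.1217]), np.float64(93.1)))]
w35 0.136 [(0.02, (array([ 0.507 ,  0.1093, -0.2685]), np.float64(100.8))), (0.022, (array([ 0.5089,  0.1068, -0.0665]), np.float64(113.9))), (0.024, (array([ 0.5027,  0.1192, -0.0928]), np.float64(107.
[... 5991 characters left out ...]
@@@@
0.485 @@@@@@@@@@@@@@@@@@@#*==*-     .   ...........................-*#@@@@#########***
0.483 @@@@@@@@@@@@@@@@@@@@@@@@#*..       .              .........-=**==---------------
0.481 @@@@@@@@@@@@@@@###########*-     ........................-=****=-===============
0.479 ###*****=========----------  .--............... .....-=**#############******=---
0.477 -------------================******. .--.......----====-------------------------
0.475 =====******###########*****===-----. .-----.   ---------------------------------
0.473 *====---------------------------------------------------------------------------
0.471 --------------------------------------------------------------------------------
```

The rectified view puts the knob's bar from x≈0.519 to 0.488, centred at (0.5037, 0.113), yaw ≈ 4.6°. All three beakers sit in holes at the expected height. Next I'll grip the knob.

```bash
python3 -c "
from h import *
plan((.5037,.113,.20,184.6),(.5037,.113,.151,184.6))"
```

```text
[ 57.5   2.  114.9] [ 0.  0. -0.]
[ 0.  0. 49.] [0. 0. 0.]
```

>>> servo_tool(series="0.02 0.001 0.02 0 0 0 0.4;0.04 0.002 0.05 0 0 0 0.4;0.0575 0.002 0.08 0 0 0 0.4;0.0575 0.002 0.105 0 0 0 0.4;0.0575 0.002 0.115 0 0 0 0.4")

```text
clock: 74.85
position: [0.5016, 0.113, 0.1976]
ee_rot: [-0.002, -0.04, 0.999, 0.0]
contact_force: [0.5, -0.1, 1.2]
width: 0.0512
gripper_force: 0.0
```

>>> servo_tool(series="0 0 0.01 0 0 0 0.4;0 0 0.025 0 0 0 0.4;0 0 0.04 0 0 0 0.4;0 0 0.049 0 0 0 0.4;0 0 0.049 0 0 0 0.4")

```text
clock: 75.35
position: [0.503, 0.1127, 0.1504]
ee_rot: [-0.001, -0.04, 0.999, 0.0]
contact_force: [0.6, -0.4, -0.0]
width: 0.0511
gripper_force: 0.0
```

>>> servo_tool(series="0 0 0 0 0 0 0.7;0 0 0 0 0 0 1;0 0 0 0 0 0 1;0 0 0 0 0 0 1;0 0 0 0 0 0 1", squeeze=40)

```text
clock: 75.85
position: [0.5036, 0.1133, 0.1521]
ee_rot: [0.001, -0.04, 0.999, 0.001]
contact_force: [-0.1, 3.8, 6.0]
width: 0.0133
gripper_force: 41.0
```

>>> servo_tool(series="0 0 0 0 0 6 1;0 0 0 0 0 13 1;0 0 0 0 0 20 1;0 0 0 0 0 27 1;0 0 0 0 0 34 1")

```text
clock: 76.35
position: [0.5037, 0.1137, 0.1522]
ee_rot: [0.001, 0.257, 0.967, 0.002]
contact_force: [0.2, 4.5, 5.8]
width: 0.0133
gripper_force: 41.0
```

>>> servo_tool(series="0 0 0 0 0 7 1;0 0 0 0 0 14 1;0 0 0 0 0 21 1;0 0 0 0 0 28 1;0 0 0 0 0 34 1")

```text
clock: 76.85
position: [0.504, 0.1141, 0.1522]
ee_rot: [0.0, 0.528, 0.849, 0.002]
contact_force: [0.8, 5.4, 5.1]
width: 0.0128
gripper_force: 40.9
```

>>> servo_tool(series="0 0 0 0 0 3 1;0 0 0 0 0 6 1;0 0 0 0 0 9 1;0 0 0 0 0 11 1;0 0 0 0 0 11 1")

```text
clock: 77.35
position: [0.5041, 0.1141, 0.1522]
ee_rot: [0.0, 0.605, 0.796, 0.002]
contact_force: [1.4, 5.4, 4.5]
width: 0.0134
gripper_force: 40.9
```

```bash
python3 -c "
from h import *
s=manip.get_state();print(s['position'],s['moment'],s['contact_force'],s['width'],s['qpos'][5]); print(rel(s['position'],184.6))"
```

```text
[0.50406358 0.11411991 0.15216536] [ 0.88171817 -0.02899487 -0.04854312] [1.42182143 5.4308807  4.53707816] 0.013356136937163724 -0.18598277354559556
(array([0., 0., 0.]), array([ 2.78617728e-01,  3.85992383e-02, -7.91090838e+01]))
```

Turned 79° so far with no stop felt yet. I'll press on to the stop.

>>> servo_tool(series="0 0 0 0 0 2 1;0 0 0 0 0 4 1;0 0 0 0 0 4 1")

```text
clock: 77.65
position: [0.5041, 0.1142, 0.1522]
ee_rot: [0.0, 0.631, 0.776, 0.002]
contact_force: [0.4, 5.8, 4.5]
width: 0.0131
gripper_force: 53.2
```

```bash
python3 -c "
from h import *
s=manip.get_state();print(s['moment'],s['contact_force']); print(rel(s['position'],184.6)[1])"
```

```text
[ 1.01251914 -0.00329854  1.30983976] [0.37817986 5.76001998 4.48804545]
[ 2.63223388e-01  6.97882688e-02 -8.28497848e+01]
```

>>> servo_tool(series="0 0 0 0 0 2 1;0 0 0 0 0 3 1;0 0 0 0 0 3 1")

```text
clock: 77.95
position: [0.5044, 0.1134, 0.1523]
ee_rot: [0.001, 0.651, 0.759, 0.002]
contact_force: [0.2, 3.9, 5.5]
width: 0.0131
gripper_force: 77.0
```

```bash
python3 -c "
from h import *
s=manip.get_state();print(s['moment'],s['contact_force']); print(rel(s['position'],184.6)[1])"
```

```text
[ 0.59815045 -0.11192585  1.23680436] [0.20152592 3.93845907 5.49527599]
[  0.2066066    0.15338593 -85.82718409]
```

Moment 1.3 N·m: the stop is reached. I'll release, retreat and check.

>>> servo_tool(series="0 0 0 0 0 0 0.7;0 0 0 0 0 0 0.5;0 0 0 0 0 0 0.4;0 0 0 0 0 0 0.4", squeeze=20)

```text
clock: 78.35
position: [0.5026, 0.1122, 0.1508]
ee_rot: [-0.0, 0.653, 0.758, -0.0]
contact_force: [0.1, 0.5, -0.1]
width: 0.051
gripper_force: 0.0
```

>>> servo_tool(series="0 0 -0.015 0 0 0 0.4;0 0 -0.045 0 0 0 0.4;0 0 -0.085 0 0 0 0.4;0 0 -0.13 0 0 0 0.4;0 0 -0.17 0 0 0 0.4")

```text
clock: 78.85
position: [0.5027, 0.1123, 0.323]
ee_rot: [0.0, 0.653, 0.758, 0.0]
contact_force: [0.9, -0.3, 0.6]
width: 0.0514
gripper_force: 0.0
```

```bash
cat > fin.py <<'E'
from h import *
s=manip.get_state(); print(s["clock"],s["position"],s["contact_force"])
c=info("wrist"); im=save("wrist","w40.png")[:,:,::-1].copy(); g=grad(im)
RING=np.vstack([circ(.025,.072),circ(.0225,.072),circ(.031,.037)])
now=save("scene","s40.png")[:,:,::-1].copy(); gs=grad(now); cs=info("scene")
for q in [(.585,.125),(.651,.2111),(.6566,.132)]: print("bk",fit(g,c,RING,q,z0=.125,rng=.012),fit(gs,cs,RING,q,z0=.125,rng=.012))
print("cover",fit(gs,cs,COVER,(.6175,.1676,.08),z0=.14,rng=.008,yaw=True))
old=cv2.imread("pics/w29s.png"); o5=cv2.imread("pics/s5.png"); px=[w2p(0,(.48,.4415,z),cs) for z in (.25,.10)]; print(px)
u,v=px[1].astype(int)
for nm,o in (("w29s",old),("s5",o5)): print(nm,np.abs(now[v-60:v+25,u-45:u+45].astype(int)-o[v-60:v+25,u-45:u+45]).mean())
xs=np.arange(.47,.54,.001); ys=np.arange(.155,.075,-.001)
uv=np.array([[w2p(0,(x,y,.174),c) for y in ys] for x in xs[::-1]],np.float32)
r=cv2.remap(cv2.cvtColor(im,cv2.COLOR_BGR2GRAY),uv[...,0],uv[...,1],1)
print("\n".join(f"{xs[::-1][j]:.3f} "+"".join("@#*=-. "[min(6,int(t)//32)] for t in r[j]) for j in range(0,70,3)))
E
python3 fin.py
```

```text
78.85 [0.50274756 0.11227216 0.32303361] [ 0.92615745 -0.31571206  0.63891939]
bk (array([ 0.5855,  0.1249, -0.0553]), np.float64(116.5)) (array([0.5701, 0.1152, 0.4234]), np.float64(107.6))
bk (array([ 0.6512,  0.2121, -0.1053]), np.float64(110.3)) (array([ 0.6396,  0.2271, -1.5747]), np.float64(106.1))
bk (array([ 0.6568,  0.1326, -0.2533]), np.float64(98.5)) (array([0.6584, 0.145 , 0.1208]), np.float64(98.0))
cover (array([0.6185, 0.165 , 4.6598]), np.float64(106.8))
[array([450.70042611, 162.42829788]), array([439.20798027, 208.84919063])]
w29s 2.0120261437908495
s5 7.010239651416122
0.540 ...........................................................................----=
0.537 ..........................................--------------========----------------
0.534 .......----------------=----==--------------------------------------------------
0.531 =---=-------.....--.-.-----------------------========***************************
0.528 ----------=======************==========************========================*****
0.525 ***************======--...............-------==***==*******#####
[... 882 characters left out ...]
=***
0.492 @@@@@@@@@#-...........--*#@@@@@@@@@@@@@@@@@@#**=----..-=#@@@@@@@@@@@@@@@@@#*=***
0.489 @@@@@@@@@*-...............--==**######****=-.........-*#@@@@@@@@@@@@@@@@@@#*==**
0.486 @@@@@@@@@@####=...................................-=*########****==============-
0.483 @@@@@@@@@@@@@###=-............................--=***==========================--
0.480 ================-.-===---................----===---===------------------=-------
0.477 ==========-======-------.  ------.  .----=--------------------------------------
0.474 --------------------------------------------------------------------------------
0.471 ----------------------=---------------------------------------------------------
```

```bash
python3 - <<'E'
from h import *
a=cv2.imread("pics/s40.png").astype(int); b=cv2.imread("pics/s5.png").astype(int); o=cv2.imread("pics/scene0.png").astype(int)
cs=info("scene"); u,v=w2p(0,(.48,.4415,.12),cs).astype(int)
s=np.s_[v-12:v+25,u-40:u+40]
print("now vs just seated",np.abs(a[s]-b[s]).mean()," now vs empty hook",np.abs(a[s]-o[s]).mean())
E
```

```text
now vs just seated 7.29054054054054  now vs empty hook 14.856081081081081
```

```bash
python3 - <<'E'
from h import *
a=cv2.imread("pics/s40.png"); b=cv2.imread("pics/s5.png")
cs=info("scene"); u,v=w2p(0,(.48,.4415,.12),cs).astype(int)
t=b[v-18:v+25,u-40:u+40]; r=cv2.matchTemplate(a[v-60:v+70,u-80:u+80],t,cv2.TM_CCOEFF_NORMED); m=cv2.minMaxLoc(r); print(m[1],np.array(m[3])-[40,42])
print([np.round(fit(grad(i),cs,rect(.060,.067,.048),(.48,.4415,np.radians(52)),z0=.103,rng=.012,yaw=True)[0],3) for i in (b,a)])
top=save("top","t41.png")[:,:,::-1]; ct=info("top")
print(fit(grad(top.copy()),ct,rect(.060,.067,.048),(.48,.4415,np.radians(52)),z0=.103,rng=.012,yaw=True))
E
```

```text
0.8874146342277527 [0 0]
[array([ 0.476,  0.452, 51.291]), array([ 0.479,  0.452, 49.652])]
(array([ 0.4737,  0.4289, 52.445 ]), np.float64(115.4))
```

The basket is still hanging where it was seated: template match 0.89 with zero shift. All three loaded beakers are in the cover and the knob is at its stop, so I'm handing in.

```bash
python3 -c "
from rig import manip
print(manip.sign_off())"
```

```text
the job is handed in; nothing more can be done
None
```

The job is done and handed in at about 79 s of the 210 s: basket hung on the hook, cover seated, all three loaded beakers in its holes, and the timer knob turned to its stop. While going into its beaker, the first sieve hit hard, about 85 N at the wrist, because I had missed that the beaker had been knocked aside. The 85 N is under the 120 N wrist limit, but I could not tell whether the gripper's body passed its 40 N limit.

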